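Put the drill cores away in the core cabinet

ROBOT

A 6-joint arm with a two-finger parallel gripper is mounted at the origin on the work surface. World frame = base frame: x ahead of the robot, y to its left, z up, the work surface at z = 0. Lengths are in m, angles in degrees, forces in N, time in s.
With the tool pointing down it reaches from about 0.2 to 0.875 m from the base axis. Payload 3.4 kg.
Tool frame: the origin (TCP) lies on the centre line of the jaws, within the pads' length; the fingertips stand 22 mm ahead of it and the grasp point (between the pads) lies 3 mm ahead of it (manip.tips_ahead is the distance from the TCP to the fingertips, in m); z points along the fingers, y is the line along which they close (so a half turn about z gives the same grasp; the last joint's range is limited). The gripper opens to 94 mm and grips with 3 to 60 N. Pads are 16 mm wide; open, the fingers measure 119 mm over their backs; the gripper's body (75 mm by 177 mm) begins 78 mm behind the grasp point.
Start: joints at [-83.766, 15.808, 86.224, -0, 77.962, -6.933], TCP at [0.131, -0.56, 0.227] pointing down, gripper open.
Joint ranges: [-165.64, 165.64], [-43.16, 119.46], [12.63, 154.43], [-67.54, 247.53], [6.08, 155.33], [-154.97, 154.97]. Speed limits (degrees/s): [147.25, 147.25, 180, 180, 180, 180].

INTERFACE

Orientations are given as a 3x3 rotation matrix whose columns are the frame's x, y, z axes.
In Python, from bench import manip gives the robot as it stands.
- The arm moves only by the tool play_rows, never from a script. Its argument "motion" is one flat list of numbers, 6 for each row, row after row: the shift along the tool's x, y, z each as a share of 20 mm, from -1 to 1, then the turn, a rotation vector about the tool's x, y, z each as a share of 0.15 rad, from -1 to 1. In form: [tx, ty, tz, rx, ry, rz, tx, ty, tz, rx, ry, rz, ...]. A call has 1 to 8 rows; each row shifts and turns the commanded pose from where the row before left it, along the tool's axes as they then stand; what a row does not reach is not made up. A row lasts 1/10 s, in which the tool goes at most 50 mm and 8.59 degrees, less where a joint would pass 70% of its speed; a pose out of reach is approached as far as the arm can. A call with a number of a shift or a turn outside -1 to 1 is refused whole. A call with a gripper value outside its range is refused whole. "grip" is the opening, from -1 (shut) to 1 (fully open), set as the call begins (left out, the last holds). The fingers move at their own pace and stop on an object; the grip force is fixed at half the most. Time passes only in rows, so rows that do not move let the fingers close. It gives the time, the measured TCP pose, the force, the opening and the grip force at its end, in the units of the state.
- manip.observe(): the state, without advancing time (a new reading comes with each control period).
- manip.snapshot(name): name is "side" or "top"; returns (picture, depth): 400x640x3 uint8, blue, green, red; 400x640 float32, m along the optical axis (not along the pixel's ray), 0 where there is no reading.
- manip.camera_info(name): a dict with "fx", "fy", "cx", "cy" (pixels), "view" (4x4, takes a point from world to camera coordinates). Camera axes: x right, y down, z forward; pixel columns grow to the right and rows downward; lengths in m; the calibration is good to about 2 mm. A picture is of the moment at which its call begins. camera_info takes no time and is no camera call.
- manip.job_done(): hands the job in; it is judged then, once.
Trained networks look in the newest picture that a camera, given by its name, has taken for a name from the list of things; names that differ only in an ending like _2 or _b are one class to them, and where a whole thing is asked for, a point or a joint stands for the part that bears it (a point fixed in the world has none). Each returns a list of dicts, best first, with "conf" (0 to 1); they miss things now and then, are a little off and sometimes report something else, mostly with a low value. They report only what shows in the picture. A call takes as long as a camera call. They do not tell look-alikes from the thing itself.
- manip.look_for(target, camera): "position" ([x, y, z] in m, in world coordinates, good to about 4 mm: the middle of the surface that is visible of it).
- manip.regions_of(target, camera): "pixels" (400x640 bool, what is visible of it).
The state is a dict: "time_s": time; "joint_positions": joint angles; "qd": joint speeds; "tau": joint torques, N m; "eef_pos": TCP position; "orientation": TCP orientation; "ft_force": force on the tool from outside, world axes, zero at the start; "moment": the same for the moment, N m; "grip_width": opening from 0.0 (shut) to 1.0 (fully open); "grasp_force": force on a finger pad.
Only numpy, scipy, OpenCV 4.12 (cv2) and the standard library are available. Lean on these libraries where they do the work, as an engineer would, in place of code of your own. Each camera call takes 0.05 s, during which the arm holds its last target. There are 200 camera calls.

TASK

Put the shale drill cores away: draw the cabinet's tray right out, lay every core that is on the table flat in the tray's channels along their length, slide the tray fully home and gently push the door shut until it clicks in on its catch. The shale is crumbly: never squeeze a core with more than 15 N per finger, set the cores down without dropping them, and don't slam the door. Leave the hammer, the mug and the tape roll where they are.

Things in the scene. Friction and masses are not known exactly. Their poses are not given: they have to be found in the camera images.
- cabinet: low dark green steel cabinet, fixed, 256 mm wide (y), 262 deep (x), 105 high. Origin: on the bench at the middle of its front opening; +x points into the cabinet. Its place and yaw vary. A notch in the roof's front edge, 120 mm wide (y), 42 mm deep (x), lets fingers reach down to push the tray's tab home.
- tray (a joint): how far the tray is drawn out along the cabinet's -x, m: 0 fully home, 0.225 right out. It starts partly out. It slides stiffly (about 1.5 N) and stays where it is left.
- tray_floor (a point): on the tray's floor, 18 mm above the bench, at the middle of its front inner edge; axes as the cabinet's. Inside: 210 mm long (x = 0 to 210), 222 wide (y), walls 16 mm high. Two ribs 6 mm wide and high along x at y = -36 and +36 mm leave three channels centred at y = -73, 0, +73 mm, about 68 mm wide. A channel takes one long and one short core end to end, not two long.
- tray_tab (a point): middle of the top edge of the steel pull tab that stands upright at the middle of the tray's front: 10 mm thick (x), 60 mm wide (y), its top 80 mm above the bench and 62 mm above the tray floor. Pinch it from above to draw the tray, push on it to slide the tray home.
- door (a joint): opening angle of the door, rad: 0 shut and seated, 2.1 wide open; starts wide open, stays where left. Hinged upright at the cabinet's left (+y) front corner, swings out to -x. At about 0.08 rad its stud meets a sprung ball catch (about 5 N at the free edge to push past); below about 0.03 rad the catch draws it in to 0 and holds it.
- door_hinge (a point): on the hinge axis, 52 mm above the bench, 7 mm in front of the opening. The door is a steel panel 12 mm thick (hinge axis at mid thickness), 256 mm wide, from 2 to 102 mm above the bench. Axes turn with the door: shut, they match the cabinet's; -y runs along the door to its free edge, -x is its outward normal.
- door_edge (a point): point on the door's outer face (the face that looks to -x when shut), 200 mm from the hinge axis towards the free edge, 52 mm above the bench: a good place to push.
- long1: a long length of grey shale drill core lying on its sawn flat: 105 mm long (its x axis), 44 mm wide (y), 36 mm high, sides upright for the lowest 14 mm, top rounded (radius 22). Origin: centre of the underside. About 152 g. May be absent (then its pose is None from the start).
- long2: a long length of grey shale drill core lying on its sawn flat: 105 mm long (its x axis), 44 mm wide (y), 36 mm high, sides upright for the lowest 14 mm, top rounded (radius 22). Origin: centre of the underside. About 152 g. May be absent (then its pose is None from the start).
- long3: a long length of grey shale drill core lying on its sawn flat: 105 mm long (its x axis), 44 mm wide (y), 36 mm high, sides upright for the lowest 14 mm, top rounded (radius 22). Origin: centre of the underside. About 152 g. May be absent (then its pose is None from the start).
- short1: a short length of grey shale drill core lying on its sawn flat: 75 mm long (its x axis), 44 mm wide (y), 36 mm high, sides upright for the lowest 14 mm, top rounded (radius 22). Origin: centre of the underside. About 109 g. May be absent (then its pose is None from the start).
- short2: a short length of grey shale drill core lying on its sawn flat: 75 mm long (its x axis), 44 mm wide (y), 36 mm high, sides upright for the lowest 14 mm, top rounded (radius 22). Origin: centre of the underside. About 109 g. May be absent (then its pose is None from the start).
- short3: a short length of grey shale drill core lying on its sawn flat: 75 mm long (its x axis), 44 mm wide (y), 36 mm high, sides upright for the lowest 14 mm, top rounded (radius 22). Origin: centre of the underside. About 109 g. May be absent (then its pose is None from the start).
- hammer: geologist's hammer lying on the bench, 260 mm long; leave alone.
- mug: white mug, 80 mm across, 90 mm high, standing on the bench; leave alone.
- tape: roll of brown tape lying flat, 96 mm across, 24 mm high; leave alone.
Things that resemble listed ones, but are neither listed nor needed, are in the scene too. What is shaped like the short3 but yellow is not meant. Leave any pink look-alike of the long2 alone.

How it is judged:
By the outcome, as a careful person would: the job done as asked, in the order asked, and still so for the second after the job is handed in, with the robot touching nothing.
Of long1, long2, long3, short1, short2, short3 only 3 to 5 are there at a start; the rules pass over those that are not, and their reading is None.
At some moment in a run one of long1, long2, long3, short1, short2, short3 may be knocked a few centimetres aside while the robot is not near it.
It also fails if it takes over 210 s, if anything falls off the work surface, if the arm or the gripper's body presses on something with over 40 N, if the wrist force passes 120 N, or if a joint passes its speed limit or range.

## Working session

There is one attempt and no reset: what is moved stays moved. The work goes in short steps, Python scripts to look and compute and a tool call to move; the robot and the scene stay as the last step left them, time stands still between calls to the robot, and variables do not carry over. Pictures are saved under pics/ and viewed, at most 14 in all, crops included, and the job is handed in when it is done.

Besides the shell and the picture viewer there is one more tool, called after "Call:" as name(argument=value, ...) on one line, values as JSON. play_rows: Moves the arm, as the interface text tells. Its arguments: {"type":"object","properties":{"motion":{"type":"array"},"grip":{"type":"number"}},"required":["motion"]}

```bash
ls; mkdir -p pics; cat > h.py <<'E'
import numpy as np, cv2
from bench import manip
def snap(n,f):
    p,d=manip.snapshot(n); cv2.imwrite(f'pics/{f}.png',p); np.save(f'pics/{f}.npy',d); return p,d
def world(n,d):
    c=manip.camera_info(n); v,u=np.mgrid[0:400,0:640]
    P=np.stack([(u-c['cx'])/c['fx']*d,(v-c['cy'])/c['fy']*d,d,np.ones_like(d)],-1)
    W=P@np.linalg.inv(c['view']).T; W=W[...,:3]; W[d==0]=np.nan; return W
def proj(n,X):
    c=manip.camera_info(n); X=np.atleast_2d(X); p=np.c_[X,np.ones(len(X))]@np.array(c['view']).T
    return np.c_[p[:,0]/p[:,2]*c['fx']+c['cx'],p[:,1]/p[:,2]*c['fy']+c['cy']]
E
python3 - <<'E'
from h import *
np.set_printoptions(precision=3,suppress=True)
for n in('top','side'):
    snap(n,n+'0')
    for t in('long1','short1','cabinet','tray_tab','door_edge','door_hinge','tray_floor','hammer','mug','tape'):
        if n=='side' and t in('hammer','mug','tape','tray_floor'): continue
        for r in manip.look_for(t,n): print(n,t,round(r['conf'],2),np.array(r['position']),proj(n,r['position'])[0].round())
s=manip.observe();print(s['time_s'],s['eef_pos'],s['orientation'],s['grip_width'])
E
```

```text
pics
top long1 0.76 [ 0.582 -0.118  0.035] [332. 174.]
top long1 0.59 [ 0.466 -0.111  0.032] [330. 213.]
top long1 0.56 [ 0.319 -0.168  0.029] [350. 263.]
top short1 0.89 [ 0.348 -0.452  0.034] [446. 252.]
top short1 0.84 [ 0.59  -0.371  0.036] [417. 171.]
top short1 0.6 [ 0.454 -0.374  0.031] [419. 217.]
top cabinet 0.82 [0.74  0.164 0.105] [233. 117.]
top cabinet 0.46 [ 0.378 -0.007  0.021] [296. 243.]
top tray_tab 0.57 [0.656 0.156 0.016] [242. 152.]
top door_edge 0.98 [0.536 0.315 0.079] [183. 190.]
top door_hinge 0.69 [0.536 0.307 0.075] [186. 190.]
top tray_floor 0.8 [0.653 0.156 0.016] [242. 153.]
top hammer 0.73 [ 0.73  -0.213  0.021] [363. 126.]
top mug 0.75 [0.296 0.244 0.035] [211. 271.]
top tape 0.72 [ 0.378 -0.006  0.022] [295. 243.]
side long1 0.95 [ 0.575 -0.107  0.025] [319. 203.]
side long1 0.92 [ 0.576 -0.247  0.028] [347. 183.]
side long1 0.79 [ 0.459 -0.104  0.025] [345. 221.]
side long1 0.66 [ 0.329 -0.172  0.029] [394. 229.]
side long1 0.45 [0.677 0.15  0.014] [235. 232.]
side short1 0.73 [ 0.588 -0.364  0.023] [366. 168.]
side short1 0.66 [ 0.451 -0.368  0.031] [399. 181.]
side cabinet 0.56 [ 0.451 -0.365  0.03 ] [399. 182.]
side tray_tab 0.67 [0.678 0.148 0.013] [235. 232.]
side door_edge 0.66 [0.484 0.339 0.103] [211. 288.]
side door_hinge 0.83 [0.483 0.336 0.101] [212. 288.]
0.9 [ 0.131 -0.56   0.228] [[ 0.974  0.228 -0.   ]
 [ 0.228 -0.974 -0.   ]
 [-0.     0.    -1.   ]] 1.0018135744279897
```

View pics/top0.png

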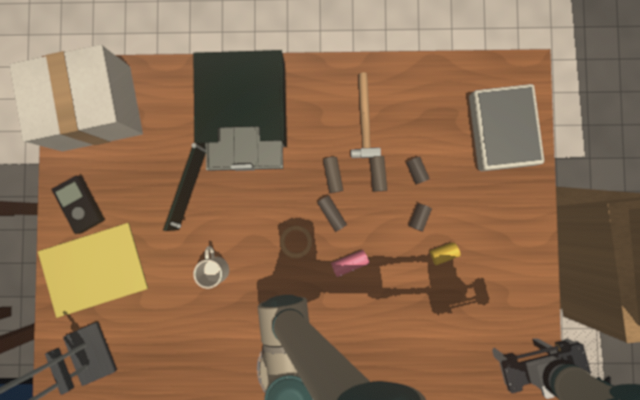

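View pics/side0.png

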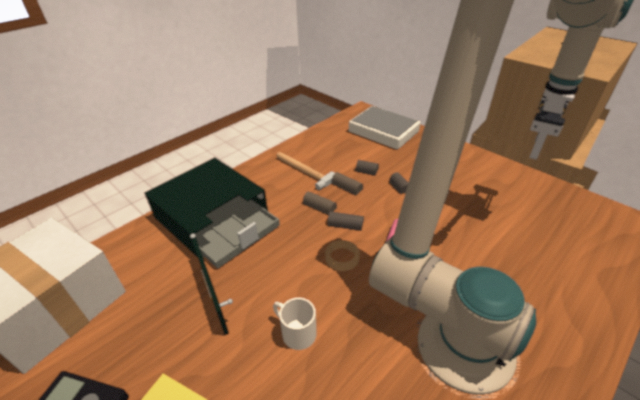

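```bash
cat >> h.py <<'E'
def blobs(p,W,zlo,zhi,x0,x1,y0,y1,amin=60):
    """blobs by height; returns centre, size(l,w), yaw of the long side, mean bgr"""
    m=(W[...,2]>zlo)&(W[...,2]<zhi)&(W[...,0]>x0)&(W[...,0]<x1)&(W[...,1]>y0)&(W[...,1]<y1)
    n,l,s,c=cv2.connectedComponentsWithStats(m.astype(np.uint8),connectivity=4); o=[]
    for i in range(1,n):
        if s[i,4]<amin: continue
        q=W[l==i]; r=cv2.minAreaRect(q[:,:2].astype(np.float32)*1000)
        b=cv2.boxPoints(r); e=[b[1]-b[0],b[2]-b[1]]; e=max(e,key=np.linalg.norm)
        o.append(dict(c=np.array(r[0])/1000,size=np.sort(r[1])[::-1],yaw=(np.degrees(np.arctan2(e[1],e[0]))+90)%180-90,z=np.nanpercentile(q[:,2],95),px=c[i].round(),col=p[l==i].mean(0).round(),n=s[i,4]))
    return o
E
python3 - <<'E'
from h import *
np.set_printoptions(precision=4,suppress=True)
p=cv2.imread('pics/top0.png');d=np.load('pics/top0.npy');W=world('top',d)
print('cores');[print(b) for b in blobs(p,W,.012,.045,.25,.72,-.52,-.05)]
print('roof');[print(b) for b in blobs(p,W,.095,.12,.5,1,-.05,.4)]
print('door');[print(b) for b in blobs(p,W,.06,.12,.35,.72,.2,.5,30)]
print('tray');[print(b) for b in blobs(p,W,.008,.05,.55,.75,0,.3)]
print('tab');[print(b) for b in blobs(p,W,.065,.092,.55,.68,.05,.25,10)]
big=cv2.resize(p[30:250,150:470],(800,550),interpolation=cv2.INTER_CUBIC);cv2.imwrite('pics/crop0.png',big)
E
```

```text
cores
{'c': array([ 0.6214, -0.2371]), 'size': array([195.9743,  86.2738]), 'yaw': np.float32(30.423798), 'z': np.float64(0.03658979178328633), 'px': array([373., 162.]), 'col': array([100., 119., 135.]), 'n': np.int32(899)}
{'c': array([ 0.5816, -0.1215]), 'size': array([105.4738,  43.9215]), 'yaw': np.float32(10.290436), 'z': np.float64(0.03719109394564541), 'px': array([333., 175.]), 'col': array([ 74.,  90., 105.]), 'n': np.int32(505)}
{'c': array([ 0.5932, -0.379 ]), 'size': array([74.9858, 43.9132]), 'yaw': np.float32(22.625183), 'z': np.float64(0.037274751529646655), 'px': array([418., 170.]), 'col': array([69., 81., 95.]), 'n': np.int32(371)}
{'c': array([ 0.4643, -0.1171]), 'size': array([104.6673,  43.8973]), 'yaw': np.float32(31.33036), 'z': np.float64(0.03700594287100256), 'px': array([332., 214.]), 'col': array([ 73.,  85., 100.]), 'n': np.int32(509)}
{'c': array([ 0.451 , -0.3827]), 'size': array([75.8537, 44.1217]), 'yaw': np.float32(-24.293655), 'z': np.float64(0.037537017529396935), 'px': array([421., 217.]), 'col': array([69., 82., 97.]), 'n': np.int32(377)}
{'c': a
[... 823 characters left out ...]
rray([106., 119., 127.]), 'n': np.int32(94)}
{'c': array([0.5681, 0.2784]), 'size': array([331.943 ,  79.9268]), 'yaw': np.float32(-16.440483), 'z': np.float64(0.10641635286125638), 'px': array([191., 169.]), 'col': array([43., 53., 55.]), 'n': np.int32(1332)}
tray
{'c': array([0.6606, 0.1713]), 'size': array([279.7127, 150.6103]), 'yaw': np.float32(-82.38585), 'z': np.float64(0.03424124038860942), 'px': array([240., 151.]), 'col': array([102., 116., 120.]), 'n': np.int32(2825)}
tab
{'c': array([0.6016, 0.1463]), 'size': array([59.6207, 10.5982]), 'yaw': np.float32(89.23242), 'z': np.float64(0.08164600939181306), 'px': array([241., 167.]), 'col': array([141., 153., 156.]), 'n': np.int32(87)}
```

View pics/crop0.png

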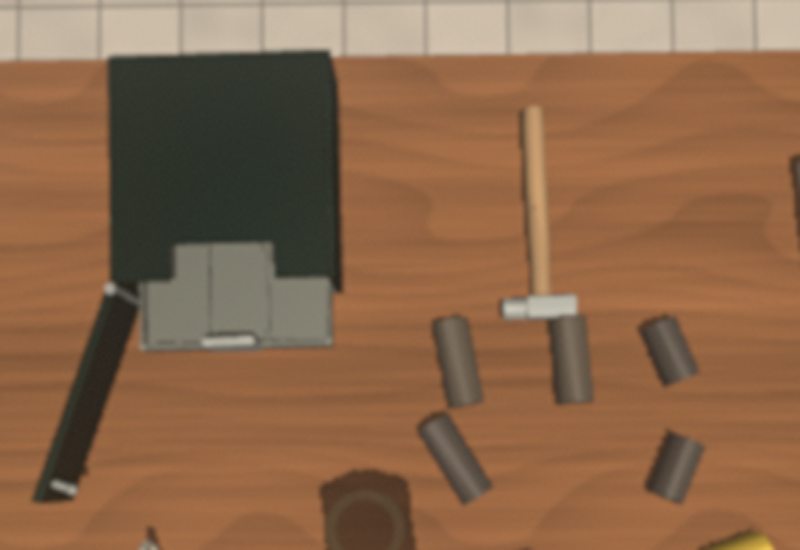

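```bash
cat >> h.py <<'E'
def plan(*wps,start=None):
    """waypoints (x,y,z,yaw) tool down -> rows in tool axes; prints n rows and the per-row shares"""
    s=manip.observe(); R=np.array(s['orientation']); c=np.array(s['eef_pos']); th=np.degrees(np.arctan2(R[1,0],R[0,0]))
    if start is not None: c=np.array(start[:3]);th=start[3]
    for w in wps:
        d=np.array(w[:3])-c; dth=(w[3]-th+180)%360-180; t=np.radians(th)
        # turn done after the shift
        T=np.array([[np.cos(t),np.sin(t),0],[np.sin(t),-np.cos(t),0],[0,0,-1]]).T@d/.02
        r=-np.radians(dth)/.15
        print('->',w,'tool shift units',T.round(2),'turn units',r.round(2)); c=np.array(w[:3]);th=w[3]
E
python3 - <<'E'
from h import *
np.set_printoptions(precision=4,suppress=True)
p=cv2.imread('pics/top0.png');d=np.load('pics/top0.npy');W=world('top',d)
print('core by hammer',blobs(p,W,.026,.045,.52,.64,-.30,-.19))
m=(W[...,2]>.1)&(W[...,2]<.112)
# side edges of roof: per image row band take min/max y
def edge(sel,fn,ax):
    pts=[]
    for r in np.unique(sel): pass
rows=range(60,135); L=[];R=[];
for v in rows:
    k=np.where(m[v,190:300])[0]+190
    if len(k)>20: R.append(W[v,k[-1],:2]);L.append(W[v,k[0],:2])
L=np.array(L);R=np.array(R)
for E_ in(L,R):
    f=np.polyfit(E_[:,0],E_[:,1],1); print('side edge yaw',np.degrees(np.arctan(f[0])),'y at x=.7',np.polyval(f,.7),E_[:,0].min(),E_[:,0].max())
F=[]
for u in range(196,286):
    k=np.where(m[40:160,u])[0]+40
    if len(k): F.append(W[k[-1],u,:2])
print('front edge',np.array(F)[::4])
# tray front edge (wall top z .034)
m2=(W[...,2]>.025)&(W[...,2]<.045);F=[]
for u in range(206,286):
    k=np.where(m2[140:180,u])[0]+140
    if len(k): F.append(W[k[-1],u,:2])
F=np.array(F);print('tray front',F[::5])
# door top
q=W[(W[...,2]>.095)&(W[...,2]<.112)&(W[...,0]>.38)&(W[...,0]<.64)&(W[...,1]>.2)&(W[...,1]<.45)]
print('door',cv2.minAreaRect(q[:,:2].astype(np.float32)*1000),q[:,0].min(),q[:,0].max())
plan((.6016,.1463,.2,89))
E
```

```text
core by hammer [{'c': array([ 0.5857, -0.2593]), 'size': array([108.5754,  37.6025]), 'yaw': np.float32(4.914383), 'z': np.float64(0.03742438537303956), 'px': array([379., 173.]), 'col': array([ 79.,  94., 109.]), 'n': np.int32(413)}]
side edge yaw 0.4551692142301379 y at x=.7 0.27498976200763847 0.6923149321402731 0.9075273726586945
side edge yaw 0.9627733117625121 y at x=.7 0.02169737595786172 0.6901649162802606 0.90306773213442
front edge [[0.6608 0.2691]
 [0.6693 0.2577]
 [0.6689 0.2459]
 [0.6689 0.2347]
 [0.6692 0.2239]
 [0.6683 0.2115]
 [0.7114 0.2008]
 [0.7111 0.1892]
 [0.715  0.1791]
 [0.7117 0.1673]
 [0.7117 0.156 ]
 [0.7118 0.1449]
 [0.7112 0.1331]
 [0.7142 0.1219]
 [0.714  0.1105]
 [0.7131 0.0985]
 [0.6709 0.0878]
 [0.6701 0.0759]
 [0.671  0.0653]
 [0.6733 0.0536]
 [0.6705 0.0424]
 [0.6724 0.0306]
 [0.6731 0.0197]]
tray front [[0.6353 0.263 ]
 [0.6017 0.2476]
 [0.6011 0.2314]
 [0.6011 0.2166]
 [0.601  0.2016]
 [0.6006 0.1859]
 [0.5967 0.1695]
 [0.5969 0.1552]
 [0.5973 0.141 ]
 [0.5974 0.1263]
 [0.603  0.1108]
 [0.6025 0.0954]
 [0.6028 0.0808]
 [0.6028 0.0659]
 [0.6027 0.0509]
 [0.6029 0.0361]]
door ((525.6509399414062, 307.82879638671875), (39.24716567993164, 234.99990844726562), 71.49533081054688) 0.41825652737425506 0.6391001590432079
-> (0.6016, 0.1463, 0.2, 89) tool shift units [ 30.96 -29.02   1.38] turn units -8.82
```

Call:
play_rows(motion=[0, 0, 0, 0, 0, -1, 0, 0, 0, 0, 0, -1, 0, 0, 0, 0, 0, -1, 0, 0, 0, 0, 0, -1, 0, 0, 0, 0, 0, -1, 0, 0, 0, 0, 0, -1, 0, 0, 0, 0, 0, -1, 0, 0, 0, 0, 0, -1], grip=-0.15)

```text
time_s: 1.7
eef_pos: [0.131, -0.5599, 0.2275]
orientation: [[0.134, 0.991, 0.0], [0.991, -0.134, -0.0], [-0.0, 0.0, -1.0]]
ft_force: [-0.3, 1.6, 0.1]
grip_width: 0.428
grasp_force: 0.0
```

Call:
play_rows(motion=[0, 0, 0, 0, 0, -1, 0.88, 0.6, 0, 0, 0, 0, 0.88, 0.6, 0, 0, 0, 0, 0.88, 0.6, 0, 0, 0, 0, 0.88, 0.6, 0, 0, 0, 0, 0.88, 0.6, 0, 0, 0, 0, 0.88, 0.6, 0, 0, 0, 0, 0.88, 0.6, 0, 0, 0, 0])

```text
time_s: 2.5
eef_pos: [0.2149, -0.4341, 0.2277]
orientation: [[-0.01, 1.0, 0.0], [1.0, 0.01, -0.0], [-0.0, 0.0, -1.0]]
ft_force: [0.1, -0.6, -0.0]
grip_width: 0.424
grasp_force: 0.0
```

Call:
play_rows(motion=[0.88, 0.6, 0, 0, 0, 0, 0.88, 0.6, 0, 0, 0, 0, 0.88, 0.6, 0, 0, 0, 0, 0.88, 0.6, 0, 0, 0, 0, 0.88, 0.6, 0, 0, 0, 0, 0.88, 0.6, 0, 0, 0, 0, 0.88, 0.6, 0, 0, 0, 0, 0.88, 0.6, 0, 0, 0, 0])

```text
time_s: 3.3
eef_pos: [0.3091, -0.2924, 0.2277]
orientation: [[-0.01, 1.0, 0.0], [1.0, 0.01, -0.001], [-0.001, 0.0, -1.0]]
ft_force: [-0.0, 1.0, 0.6]
grip_width: 0.424
grasp_force: 0.0
```

Call:
play_rows(motion=[0.88, 0.6, 0, 0, 0, 0, 0.88, 0.6, 0, 0, 0, 0, 0.88, 0.6, 0, 0, 0, 0, 0.88, 0.6, 0, 0, 0, 0, 0.88, 0.6, 0, 0, 0, 0, 0.88, 0.6, 0, 0, 0, 0, 0.88, 0.6, 0, 0, 0, 0, 0.88, 0.6, 0, 0, 0, 0])

```text
time_s: 4.1
eef_pos: [0.4034, -0.1507, 0.2277]
orientation: [[-0.01, 1.0, 0.001], [1.0, 0.01, -0.0], [-0.0, 0.001, -1.0]]
ft_force: [-0.4, -0.3, -1.3]
grip_width: 0.426
grasp_force: 0.0
```

Call:
play_rows(motion=[0.88, 0.6, 0, 0, 0, 0, 0.88, 0.6, 0, 0, 0, 0, 0.88, 0.6, 0, 0, 0, 0, 0.88, 0.6, 0, 0, 0, 0, 0.88, 0.6, 0, 0, 0, 0, 0.88, 0.6, 0, 0, 0, 0, 0.88, 0.6, 0, 0, 0, 0, 0.88, 0.6, 0, 0, 0, 0])

```text
time_s: 4.9
eef_pos: [0.4978, -0.0091, 0.2277]
orientation: [[-0.01, 1.0, 0.0], [1.0, 0.01, -0.0], [-0.0, 0.0, -1.0]]
ft_force: [0.1, -0.4, -1.0]
grip_width: 0.425
grasp_force: 0.0
```

Call:
play_rows(motion=[0.88, 0.6, 0, 0, 0, 0, 0.88, 0.6, 0, 0, 0, 0, 0.88, 0.6, 0, 0, 0, 0, 0.88, 0.6, 0, 0, 0, 0, 0.88, 0.6, 0, 0, 0, 0, 0.88, 0.6, 0, 0, 0, 0, 0.88, 0.6, 0, 0, 0, 0, 0, 0, 0, 0, 0, 0])

```text
time_s: 5.7
eef_pos: [0.5813, 0.1158, 0.2273]
orientation: [[-0.012, 1.0, 0.001], [1.0, 0.012, 0.001], [0.001, 0.001, -1.0]]
ft_force: [-0.3, -0.1, 0.3]
grip_width: 0.426
grasp_force: 0.0
```

Call:
play_rows(motion=[0.77, 0.52, 0, 0, 0, 0, 0.77, 0.52, 0, 0, 0, 0, 0, 0, 1, 0, 0, 0, 0, 0, 1, 0, 0, 0, 0, 0, 1, 0, 0, 0, 0, 0, 1, 0, 0, 0, 0, 0, 0, 0, 0, 0])

```text
time_s: 6.4
eef_pos: [0.5992, 0.144, 0.1448]
orientation: [[-0.009, 1.0, -0.006], [1.0, 0.009, -0.001], [-0.001, -0.006, -1.0]]
ft_force: [0.7, -0.4, -0.4]
grip_width: 0.427
grasp_force: 0.0
```

Call:
play_rows(motion=[0, 0, 0.9, 0, 0, 0, 0, 0, 1, 0, 0, 0, 0, 0, 1, 0, 0, 0, 0, 0, 0.9, 0, 0, 0, 0, 0, 0, 0, 0, 0])

```text
time_s: 6.9
eef_pos: [0.6002, 0.1439, 0.0702]
orientation: [[-0.009, 1.0, -0.004], [1.0, 0.009, -0.001], [-0.001, -0.004, -1.0]]
ft_force: [-1.3, -0.2, 0.5]
grip_width: 0.425
grasp_force: 0.0
```

Call:
play_rows(motion=[0, 0, 0, 0, 0, 0, 0, 0, 0, 0, 0, 0, 0, 0, 0, 0, 0, 0, 0, 0, 0, 0, 0, 0, 0, 0, 0, 0, 0, 0, 0, 0, 0, 0, 0, 0], grip=-0.79)

```text
time_s: 7.5
eef_pos: [0.6027, 0.144, 0.0724]
orientation: [[-0.009, 1.0, 0.003], [1.0, 0.009, 0.0], [0.0, 0.003, -1.0]]
ft_force: [1.9, 0.5, 4.3]
grip_width: 0.104
grasp_force: 6.6
```

Call:
play_rows(motion=[0, 0, 0, 0, 0, 0, 0, 0, 0, 0, 0, 0, 0, 0, 0, 0, 0, 0], grip=-0.8)

```text
time_s: 7.8
eef_pos: [0.6025, 0.144, 0.0725]
orientation: [[-0.009, 1.0, 0.002], [1.0, 0.009, 0.0], [0.0, 0.002, -1.0]]
ft_force: [0.8, -0.4, 4.9]
grip_width: 0.103
grasp_force: 21.3
```

Call:
play_rows(motion=[0, 0, 0, 0, 0, 0, 0, 0, 0, 0, 0, 0, 0, 0, 0, 0, 0, 0], grip=-0.82)

```text
time_s: 8.1
eef_pos: [0.6024, 0.144, 0.0725]
orientation: [[-0.009, 1.0, 0.002], [1.0, 0.009, 0.0], [0.0, 0.002, -1.0]]
ft_force: [0.8, -0.1, 6.4]
grip_width: 0.106
grasp_force: 30.0
```

Call:
play_rows(motion=[0, 0, 0, 0, 0, 0, 0, 0, 0, 0, 0, 0, 0, 0, 0, 0, 0, 0], grip=-0.86)

```text
time_s: 8.4
eef_pos: [0.6024, 0.144, 0.0725]
orientation: [[-0.01, 1.0, 0.002], [1.0, 0.01, 0.0], [0.0, 0.002, -1.0]]
ft_force: [1.4, -0.2, 5.2]
grip_width: 0.103
grasp_force: 30.0
```

Call:
play_rows(motion=[0, -0.2, 0, 0, 0, 0, 0, -0.5, 0, 0, 0, 0, 0, -0.5, 0, 0, 0, 0, 0, -0.5, 0, 0, 0, 0, 0, -0.5, 0, 0, 0, 0, 0, -0.5, 0, 0, 0, 0, 0, -0.5, 0, 0, 0, 0, 0, -0.5, 0, 0, 0, 0])

```text
time_s: 9.2
eef_pos: [0.5281, 0.1428, 0.0725]
orientation: [[-0.01, 1.0, 0.003], [1.0, 0.01, -0.001], [-0.001, 0.003, -1.0]]
ft_force: [1.8, -1.5, 8.0]
grip_width: 0.103
grasp_force: 30.0
```

Call:
play_rows(motion=[0, -0.5, 0, 0, 0, 0, 0, -0.5, 0, 0, 0, 0, 0, -0.5, 0, 0, 0, 0, 0, -0.5, 0, 0, 0, 0, 0, -0.5, 0, 0, 0, 0, 0, -0.3, 0, 0, 0, 0, 0, 0, 0, 0, 0, 0])

```text
time_s: 9.9
eef_pos: [0.4705, 0.1418, 0.0724]
orientation: [[-0.01, 1.0, -0.0], [1.0, 0.01, -0.002], [-0.002, -0.0, -1.0]]
ft_force: [-1.2, -2.2, 10.9]
grip_width: 0.102
grasp_force: 30.0
```

Call:
play_rows(motion=[0, -0.15, 0, 0, 0, 0, 0, -0.15, 0, 0, 0, 0, 0, 0, 0, 0, 0, 0])

```text
time_s: 10.2
eef_pos: [0.4656, 0.1418, 0.0725]
orientation: [[-0.01, 1.0, 0.001], [1.0, 0.01, -0.002], [-0.002, 0.001, -1.0]]
ft_force: [-0.1, -3.9, 8.7]
grip_width: 0.1
grasp_force: 30.0
```

Call:
play_rows(motion=[0, -0.15, 0, 0, 0, 0, 0, -0.15, 0, 0, 0, 0, 0, 0, 0, 0, 0, 0])

```text
time_s: 10.5
eef_pos: [0.4636, 0.1418, 0.0725]
orientation: [[-0.01, 1.0, 0.009], [1.0, 0.01, -0.002], [-0.002, 0.009, -1.0]]
ft_force: [8.3, -3.5, -0.2]
grip_width: 0.107
grasp_force: 30.0
```

Call:
play_rows(motion=[0, -0.1, 0, 0, 0, 0, 0, -0.1, 0, 0, 0, 0, 0, 0, 0, 0, 0, 0])

```text
time_s: 10.8
eef_pos: [0.4635, 0.1418, 0.0725]
orientation: [[-0.01, 1.0, 0.016], [1.0, 0.01, -0.001], [-0.002, 0.016, -1.0]]
ft_force: [15.7, -4.2, -7.4]
grip_width: 0.105
grasp_force: 30.1
```

Call:
play_rows(motion=[0, 0.2, 0, 0, 0, 0, 0, 0, 0, 0, 0, 0])

```text
time_s: 11.0
eef_pos: [0.4636, 0.1417, 0.0725]
orientation: [[-0.01, 1.0, 0.008], [1.0, 0.01, -0.002], [-0.002, 0.008, -1.0]]
ft_force: [7.1, -4.0, 2.2]
grip_width: 0.106
grasp_force: 30.0
```

Call:
play_rows(motion=[0, 0, 0, 0, 0, 0, 0, 0, 0, 0, 0, 0, 0, 0, 0, 0, 0, 0, 0, 0, 0, 0, 0, 0], grip=-0.4)

```text
time_s: 11.4
eef_pos: [0.4581, 0.1427, 0.0709]
orientation: [[-0.009, 1.0, -0.002], [1.0, 0.009, -0.0], [-0.0, -0.002, -1.0]]
ft_force: [-0.1, -0.2, -0.1]
grip_width: 0.299
grasp_force: 0.0
```

Call:
play_rows(motion=[0, 0, -1, 0, 0, 0, 0, 0, -1, 0, 0, 0, 0, 0, -1, 0, 0, 0, 0, 0, -1, 0, 0, 0, 0, 0, -0.5, 0, 0, 0, 0, 0, 0, 0, 0, 0], grip=0.5)

```text
time_s: 12.0
eef_pos: [0.4599, 0.1429, 0.1624]
orientation: [[-0.009, 1.0, 0.002], [1.0, 0.009, 0.0], [0.0, 0.002, -1.0]]
ft_force: [-0.3, 0.0, 0.3]
grip_width: 0.742
grasp_force: 0.0
```

```bash
python3 - <<'E'
from h import *
np.set_printoptions(precision=4,suppress=True)
p,d=snap('top','top1');W=world('top',d)
print('cores');[print(b) for b in blobs(p,W,.012,.045,.25,.72,-.52,-.05)]
print('core by hammer',blobs(p,W,.026,.045,.52,.64,-.30,-.19))
m2=(W[...,2]>.025)&(W[...,2]<.045)
for u in range(196,300,4):
    k=np.where(m2[130:240,u])[0]+130
    if len(k): print(u,W[k[-1],u])
s=manip.observe();print(s['eef_pos'],s['orientation'])
cv2.imwrite('pics/crop1.png',cv2.resize(p[90:290,160:460],(780,520),interpolation=cv2.INTER_CUBIC))
E
```

```text
cores
{'c': array([ 0.6212, -0.2363]), 'size': array([196.7756,  85.6391]), 'yaw': np.float32(29.45478), 'z': np.float64(0.03635090361841988), 'px': array([373., 162.]), 'col': array([ 97., 115., 130.]), 'n': np.int32(900)}
{'c': array([ 0.5816, -0.1216]), 'size': array([105.6881,  43.8685]), 'yaw': np.float32(10.176468), 'z': np.float64(0.03733058189099364), 'px': array([333., 175.]), 'col': array([ 72.,  87., 102.]), 'n': np.int32(506)}
{'c': array([ 0.5932, -0.3788]), 'size': array([74.7881, 44.7013]), 'yaw': np.float32(22.063614), 'z': np.float64(0.03717302125301403), 'px': array([418., 170.]), 'col': array([66., 78., 91.]), 'n': np.int32(371)}
{'c': array([ 0.4643, -0.1171]), 'size': array([104.8005,  43.7073]), 'yaw': np.float32(31.53151), 'z': np.float64(0.03761412231373917), 'px': array([332., 214.]), 'col': array([70., 83., 97.]), 'n': np.int32(506)}
{'c': array([ 0.4508, -0.3827]), 'size': array([74.9615, 44.9102]), 'yaw': np.float32(-23.698868), 'z': np.float64(0.03773437830772248), 'px': array([421., 217.]), 'col': array([67., 79., 94.]), 'n': np.int32(383)}
{'c': array([
[... 711 characters left out ...]
]
204 [0.6544 0.2705 0.0252]
208 [0.5473 0.2562 0.0303]
212 [0.6746 0.2447 0.0305]
216 [0.6747 0.233  0.0289]
220 [0.6753 0.2218 0.0253]
224 [0.6754 0.206  0.0398]
228 [0.6749 0.1972 0.0263]
232 [0.638  0.1847 0.0274]
236 [0.6504 0.1731 0.0253]
240 [0.6757 0.1586 0.0362]
244 [0.6757 0.1467 0.0353]
248 [0.6763 0.1354 0.0316]
252 [0.6757 0.1228 0.0343]
256 [0.4619 0.1107 0.035 ]
260 [0.4618 0.0982 0.0382]
264 [0.4618 0.0871 0.0326]
268 [0.4617 0.0745 0.0369]
272 [0.4616 0.0631 0.0333]
276 [0.4645 0.0509 0.0346]
280 [0.4644 0.0391 0.0333]
284 [0.4044 0.0282 0.0252]
288 [0.4164 0.016  0.0271]
[0.4593 0.1427 0.1614] [[-0.0091  1.      0.0002]
 [ 1.      0.0091  0.    ]
 [ 0.      0.0002 -1.    ]]
```

View pics/crop1.png

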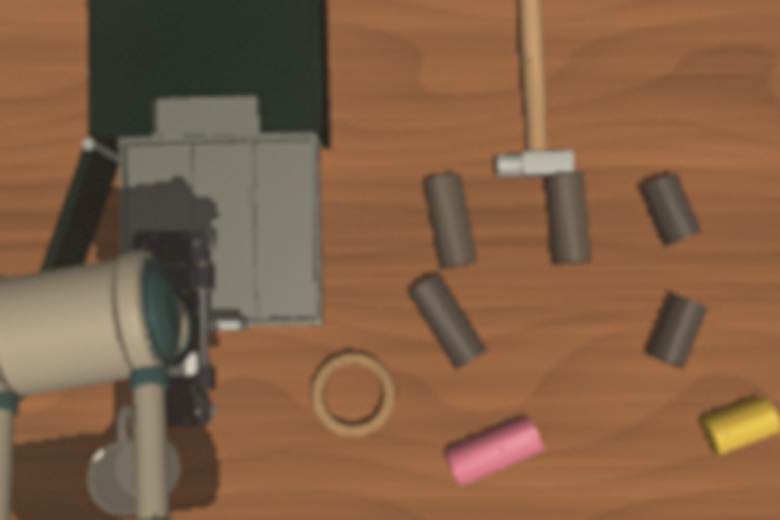

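```bash
cat >> h.py <<'E'
def plan(*wps,start=None):
    """turn first, then shift in the new tool axes"""
    s=manip.observe(); R=np.array(s['orientation']); c=np.array(s['eef_pos']); th=np.degrees(np.arctan2(R[1,0],R[0,0]))
    if start is not None: c=np.array(start[:3]);th=start[3]
    print('from',c.round(4),round(th,2))
    for w in wps:
        d=np.array(w[:3])-c; dth=(w[3]-th+180)%360-180; t=np.radians(w[3])
        T=np.array([[np.cos(t),np.sin(t),0],[np.sin(t),-np.cos(t),0],[0,0,-1]]).T@d/.02
        print('->',w,'turn',round(-np.radians(dth)/.15,2),'then shift',T.round(2)); c=np.array(w[:3]);th=w[3]
PSI=.8
def slot(u,v,z):
    """tray coordinates (tray right out) -> world waypoint"""
    t=np.radians(PSI); o=np.array([.468,.1452]); q=o+np.array([u*np.cos(t)-v*np.sin(t),u*np.sin(t)+v*np.cos(t)])
    return (round(q[0],4),round(q[1],4),z,PSI)
E
python3 - <<'E'
from h import *
b=(.4643,-.1171)
plan((*b,.12,31.4),(*b,.0295,31.4),(*b,.16,31.4),slot(.151,.070,.16),slot(.151,.070,.0475))
E
```

```text
from [0.4593 0.1427 0.1614] 90.52
-> (0.4643, -0.1171, 0.12, 31.4) turn 6.88 then shift [-6.55 11.22  2.07]
-> (0.4643, -0.1171, 0.0295, 31.4) turn -0.0 then shift [0.   0.   4.52]
-> (0.4643, -0.1171, 0.16, 31.4) turn -0.0 then shift [ 0.    0.   -6.52]
-> (np.float64(0.618), np.float64(0.2173), 0.16, 0.8) turn 3.56 then shift [  7.92 -16.61   0.  ]
-> (np.float64(0.618), np.float64(0.2173), 0.0475, 0.8) turn -0.0 then shift [0.   0.   5.62]
```

Call:
play_rows(motion=[0, 0, 0, 0, 0, 0.98, 0, 0, 0, 0, 0, 0.98, 0, 0, 0, 0, 0, 0.98, 0, 0, 0, 0, 0, 0.98, 0, 0, 0, 0, 0, 0.98, 0, 0, 0, 0, 0, 0.98, 0, 0, 0, 0, 0, 0.98, 0, 0, 0, 0, 0, 0], grip=0.36)

```text
time_s: 12.85
eef_pos: [0.4584, 0.1425, 0.16]
orientation: [[0.852, 0.524, -0.003], [0.524, -0.852, -0.001], [-0.003, -0.001, -1.0]]
ft_force: [-0.0, 0.1, -0.1]
grip_width: 0.677
grasp_force: 0.0
```

Call:
play_rows(motion=[-0.546, 0.935, 0, 0, 0, 0, -0.546, 0.935, 0, 0, 0, 0, -0.546, 0.935, 0, 0, 0, 0, -0.546, 0.935, 0, 0, 0, 0, -0.546, 0.935, 0, 0, 0, 0, -0.546, 0.935, 0, 0, 0, 0, -0.546, 0.935, 0, 0, 0, 0, -0.546, 0.935, 0, 0, 0, 0])

```text
time_s: 13.65
eef_pos: [0.4626, -0.0312, 0.1606]
orientation: [[0.85, 0.526, -0.002], [0.526, -0.85, 0.0], [-0.001, -0.001, -1.0]]
ft_force: [0.5, -0.6, -0.0]
grip_width: 0.678
grasp_force: 0.0
```

Call:
play_rows(motion=[-0.546, 0.935, 0.5, 0, 0, 0, -0.546, 0.935, 0.5, 0, 0, 0, -0.546, 0.935, 0.5, 0, 0, 0, -0.546, 0.935, 0.57, 0, 0, 0, 0, 0, 0, 0, 0, 0, 0, 0, 0, 0, 0, 0])

```text
time_s: 14.25
eef_pos: [0.4646, -0.1168, 0.1193]
orientation: [[0.852, 0.524, -0.002], [0.524, -0.852, 0.001], [-0.001, -0.002, -1.0]]
ft_force: [-0.3, -0.4, -0.2]
grip_width: 0.678
grasp_force: 0.0
```

```bash
python3 - <<'E'
from h import *
b=(.4643,-.1171)
plan((*b,.0295,31.4))
E
```

```text
from [ 0.4646 -0.1168  0.1193] 31.59
-> (0.4643, -0.1171, 0.0295, 31.4) turn 0.02 then shift [-0.02  0.01  4.49]
```

Excellent accuracy. Lower and close stepwise.

Call:
play_rows(motion=[0, 0, 0.9, 0, 0, 0, 0, 0, 0.9, 0, 0, 0, 0, 0, 0.9, 0, 0, 0, 0, 0, 0.9, 0, 0, 0, 0, 0, 0.89, 0, 0, 0, 0, 0, 0, 0, 0, 0, 0, 0, 0, 0, 0, 0])

```text
time_s: 14.95
eef_pos: [0.4654, -0.1164, 0.0306]
orientation: [[0.851, 0.525, -0.0], [0.525, -0.851, 0.0], [0.0, -0.0, -1.0]]
ft_force: [0.0, -0.4, 0.1]
grip_width: 0.681
grasp_force: 0.0
```

Call:
play_rows(motion=[0, 0, 0, 0, 0, 0, 0, 0, 0, 0, 0, 0, 0, 0, 0, 0, 0, 0, 0, 0, 0, 0, 0, 0], grip=-0.05)

```text
time_s: 15.35
eef_pos: [0.4651, -0.1167, 0.0307]
orientation: [[0.852, 0.523, 0.0], [0.523, -0.852, 0.001], [0.0, -0.0, -1.0]]
ft_force: [-0.7, 1.0, 1.6]
grip_width: 0.474
grasp_force: 0.9
```

Call:
play_rows(motion=[0, 0, 0, 0, 0, 0, 0, 0, 0, 0, 0, 0], grip=-0.062)

```text
time_s: 15.55
eef_pos: [0.4648, -0.1168, 0.0303]
orientation: [[0.852, 0.523, -0.001], [0.523, -0.852, 0.001], [-0.0, -0.001, -1.0]]
ft_force: [-1.5, 1.6, 2.0]
grip_width: 0.467
grasp_force: 1.1
```

Call:
play_rows(motion=[0, 0, 0, 0, 0, 0, 0, 0, 0, 0, 0, 0], grip=-0.066)

```text
time_s: 15.75
eef_pos: [0.4648, -0.1169, 0.0303]
orientation: [[0.852, 0.523, -0.001], [0.523, -0.852, 0.0], [-0.0, -0.001, -1.0]]
ft_force: [-1.1, 3.4, 3.4]
grip_width: 0.469
grasp_force: 2.6
```

Call:
play_rows(motion=[0, 0, 0, 0, 0, 0, 0, 0, 0, 0, 0, 0], grip=-0.069)

```text
time_s: 15.95
eef_pos: [0.4649, -0.1169, 0.0303]
orientation: [[0.852, 0.523, -0.001], [0.523, -0.852, 0.0], [-0.0, -0.001, -1.0]]
ft_force: [-1.6, 2.7, 3.9]
grip_width: 0.464
grasp_force: 6.1
```

Call:
play_rows(motion=[0, 0, 0, 0, 0, 0, 0, 0, 0, 0, 0, 0], grip=-0.0705)

```text
time_s: 16.15
eef_pos: [0.4649, -0.1169, 0.0302]
orientation: [[0.852, 0.523, -0.001], [0.523, -0.852, 0.0], [-0.0, -0.001, -1.0]]
ft_force: [-3.5, 3.9, 4.4]
grip_width: 0.469
grasp_force: 7.8
```

Call:
play_rows(motion=[0, 0, -0.4, 0, 0, 0, 0, 0, -0.8, 0, 0, 0, 0, 0, -1, 0, 0, 0, 0, 0, -1, 0, 0, 0, 0, 0, -1, 0, 0, 0, 0, 0, -1, 0, 0, 0, 0, 0, -0.8, 0, 0, 0, 0, 0, -0.5, 0, 0, 0])

```text
time_s: 16.95
eef_pos: [0.4667, -0.1183, 0.162]
orientation: [[0.852, 0.523, 0.004], [0.523, -0.852, -0.003], [0.002, 0.004, -1.0]]
ft_force: [-0.1, 0.8, -2.5]
grip_width: 0.468
grasp_force: 7.9
```

Call:
play_rows(motion=[0, 0, 0, 0, 0, 0.5, 0, 0, 0, 0, 0, 0.7, 0, 0, 0, 0, 0, 0.7, 0, 0, 0, 0, 0, 0.7, 0, 0, 0, 0, 0, 0.6, 0, 0, 0, 0, 0, 0.4, 0, 0, 0, 0, 0, 0])

```text
time_s: 17.65
eef_pos: [0.4655, -0.1176, 0.1601]
orientation: [[1.0, 0.011, 0.0], [0.011, -1.0, -0.001], [0.0, 0.001, -1.0]]
ft_force: [0.3, 0.4, -2.4]
grip_width: 0.467
grasp_force: 7.9
```

```bash
python3 - <<'E'
from h import *
s=manip.observe();print(s['grasp_force'],s['grip_width'],s['ft_force'])
plan(slot(.151,.070,.16),slot(.151,.070,.0485))
E
```

```text
7.859964366070926 0.46664371266807136 [ 0.26023114  0.37117759 -2.42501555]
from [ 0.4655 -0.1176  0.1601] 0.63
-> (np.float64(0.618), np.float64(0.2173), 0.16, 0.8) turn -0.02 then shift [ 7.860e+00 -1.664e+01  1.000e-02]
-> (np.float64(0.618), np.float64(0.2173), 0.0485, 0.8) turn -0.0 then shift [0.   0.   5.58]
```

Call:
play_rows(motion=[0.22, -0.46, 0, 0, 0, 0, 0.437, -0.924, 0, 0, 0, 0, 0.437, -0.924, 0, 0, 0, 0, 0.437, -0.924, 0, 0, 0, 0, 0.437, -0.924, 0, 0, 0, 0, 0.437, -0.924, 0, 0, 0, 0, 0.437, -0.924, 0, 0, 0, 0, 0.437, -0.924, 0, 0, 0, 0])

```text
time_s: 18.45
eef_pos: [0.5299, 0.0236, 0.1601]
orientation: [[1.0, 0.012, 0.0], [0.012, -1.0, 0.0], [0.0, 0.0, -1.0]]
ft_force: [0.0, 0.3, -0.8]
grip_width: 0.468
grasp_force: 7.9
```

Call:
play_rows(motion=[0.437, -0.924, 0, 0, 0, 0, 0.437, -0.924, 0, 0, 0, 0, 0.437, -0.924, 0, 0, 0, 0, 0.437, -0.924, 0, 0, 0, 0, 0.437, -0.924, 0, 0, 0, 0, 0.437, -0.924, 0, 0, 0, 0, 0.437, -0.924, 0, 0, 0, 0, 0.437, -0.924, 0, 0, 0, 0])

```text
time_s: 19.25
eef_pos: [0.5981, 0.1723, 0.16]
orientation: [[1.0, 0.012, -0.0], [0.012, -1.0, -0.0], [-0.0, 0.0, -1.0]]
ft_force: [1.0, 0.1, -1.8]
grip_width: 0.469
grasp_force: 7.9
```

Call:
play_rows(motion=[0.437, -0.924, 0, 0, 0, 0, 0.437, -0.924, 0, 0, 0, 0, 0.22, -0.46, 0.4, 0, 0, 0, 0, 0, 0.8, 0, 0, 0, 0, 0, 0.8, 0, 0, 0, 0, 0, 0.8, 0, 0, 0, 0, 0, 0.8, 0, 0, 0, 0, 0, 0.6, 0, 0, 0])

```text
time_s: 20.05
eef_pos: [0.6187, 0.217, 0.0746]
orientation: [[1.0, 0.011, -0.001], [0.011, -1.0, -0.001], [-0.001, 0.001, -1.0]]
ft_force: [2.7, 0.5, 3.4]
grip_width: 0.466
grasp_force: 7.5
```

Call:
play_rows(motion=[0, 0, 0.4, 0, 0, 0, 0, 0, 0, 0, 0, 0, 0, 0, 0, 0, 0, 0])

```text
time_s: 20.35
eef_pos: [0.6186, 0.2171, 0.0681]
orientation: [[1.0, 0.011, -0.001], [0.011, -1.0, -0.0], [-0.001, 0.0, -1.0]]
ft_force: [0.2, 0.2, -1.4]
grip_width: 0.467
grasp_force: 7.5
```

```bash
python3 - <<'E'
from h import *
s=manip.observe();print(s['grasp_force'],s['grip_width'],s['ft_force'])
plan(slot(.151,.070,.0485))
p,d=snap('top','top2');cv2.imwrite('pics/crop2.png',cv2.resize(p[90:290,160:460],(780,520),interpolation=cv2.INTER_CUBIC))
E
```

```text
7.484195111319423 0.4670289843609717 [ 0.2062295   0.24175239 -1.41547462]
from [0.6186 0.2171 0.0681] 0.62
-> (np.float64(0.618), np.float64(0.2173), 0.0485, 0.8) turn -0.02 then shift [-0.03 -0.01  0.98]
```

View pics/crop2.png

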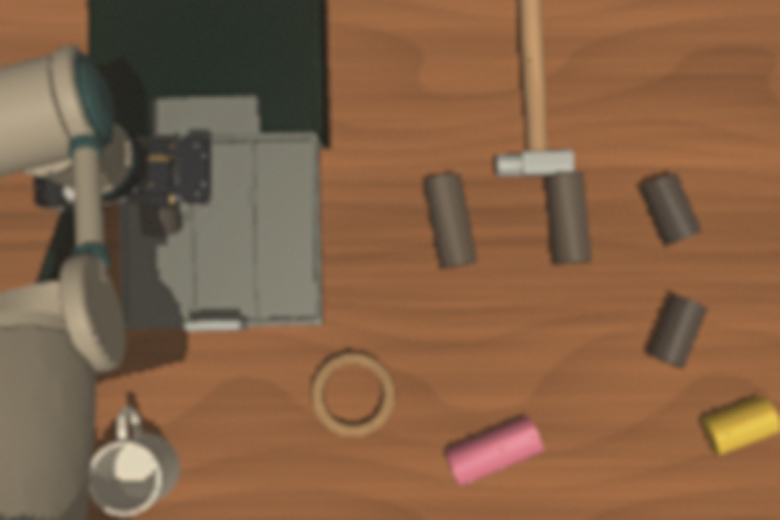

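Call:
play_rows(motion=[-0.2, 0, 0.2, 0, 0, 0, -0.2, 0, 0.3, 0, 0, 0, 0, 0, 0.3, 0, 0, 0, 0, 0, 0.1, 0, 0, 0, 0, 0, 0, 0, 0, 0, 0, 0, 0, 0, 0, 0])

```text
time_s: 21.0
eef_pos: [0.6105, 0.2169, 0.0498]
orientation: [[1.0, 0.011, -0.001], [0.011, -1.0, -0.0], [-0.001, 0.0, -1.0]]
ft_force: [-0.7, 0.7, -0.9]
grip_width: 0.471
grasp_force: 7.5
```

Call:
play_rows(motion=[0, 0, 0.05, 0, 0, 0, 0, 0, 0, 0, 0, 0])

```text
time_s: 21.2
eef_pos: [0.6109, 0.217, 0.0492]
orientation: [[1.0, 0.011, -0.0], [0.011, -1.0, -0.0], [-0.0, 0.0, -1.0]]
ft_force: [-0.3, 0.3, -0.6]
grip_width: 0.466
grasp_force: 7.5
```

Call:
play_rows(motion=[0, 0, 0.05, 0, 0, 0, 0, 0, 0, 0, 0, 0])

```text
time_s: 21.4
eef_pos: [0.6113, 0.217, 0.0491]
orientation: [[1.0, 0.011, 0.001], [0.011, -1.0, -0.0], [0.001, 0.0, -1.0]]
ft_force: [-1.5, -0.0, 4.6]
grip_width: 0.465
grasp_force: 7.5
```

Call:
play_rows(motion=[0, 0, 0, 0, 0, 0, 0, 0, 0, 0, 0, 0, 0, 0, 0, 0, 0, 0], grip=0.04)

```text
time_s: 21.7
eef_pos: [0.6111, 0.217, 0.048]
orientation: [[1.0, 0.011, 0.0], [0.011, -1.0, -0.0], [0.0, 0.0, -1.0]]
ft_force: [0.6, -0.1, 0.3]
grip_width: 0.523
grasp_force: 0.0
```

Call:
play_rows(motion=[0, 0, -0.5, 0, 0, 0, 0, 0, -1, 0, 0, 0, 0, 0, -1, 0, 0, 0, 0, 0, -1, 0, 0, 0, 0, 0, -0.5, 0, 0, 0, 0, 1, 0, 0, 0, 0, 0, 1, 0, 0, 0, 0, 0, 1, 0, 0, 0, 0])

```text
time_s: 22.5
eef_pos: [0.6115, 0.1565, 0.1284]
orientation: [[1.0, 0.011, 0.0], [0.011, -1.0, -0.0], [0.0, 0.0, -1.0]]
ft_force: [0.0, 0.0, 0.0]
grip_width: 0.519
grasp_force: 0.0
```

Call:
play_rows(motion=[0, 1, 0, 0, 0, 0, 0, 1, 0, 0, 0, 0, 0, 1, 0, 0, 0, 0, 0, 1, 0, 0, 0, 0, 0, 1, 0, 0, 0, 0, 0, 1, 0, 0, 0, 0, 0, 1, 0, 0, 0, 0, 0, 0, 0, 0, 0, 0], grip=0.36)

```text
time_s: 23.3
eef_pos: [0.6132, 0.015, 0.1282]
orientation: [[1.0, 0.008, -0.0], [0.008, -1.0, -0.001], [-0.0, 0.001, -1.0]]
ft_force: [-0.4, 0.6, -0.1]
grip_width: 0.682
grasp_force: 0.0
```

```bash
cat >> h.py <<'E'
def cores(f):
    p,d=snap('top',f);W=world('top',d)
    for b in blobs(p,W,.012,.045,.25,.72,-.52,-.05): print(b['c'].round(4),b['size'].round(1),round(float(b['yaw']),1),b['px'],b['n'])
    print('tray:')
    for b in blobs(p,W,.040,.066,.47,.69,.02,.28): print(b['c'].round(4),b['size'].round(1),round(float(b['yaw']),1),round(b['z'],4),b['px'],b['n'])
    return p,W
E
python3 - <<'E'
from h import *
cores('top3')
a=(.5816,-.1216)
plan((*a,.12,10.2),(*a,.0295,10.2))
plan(slot(.143,0,.16),slot(.143,0,.0485),start=(*a,.16,10.2))
E
```

```text
[ 0.6213 -0.2371] [196.1  86.9] 30.1 [373. 162.] 906
[ 0.5813 -0.1216] [104.9  44. ] 10.3 [333. 175.] 510
[ 0.5928 -0.3785] [74.9 43.4] 23.2 [418. 170.] 371
[ 0.4512 -0.3827] [76.  43.1] -23.0 [421. 217.] 384
[ 0.3418 -0.4542] [75.6 44. ] -69.0 [446. 254.] 403
[ 0.3143 -0.1699] [105.1  43.6] -67.5 [350. 263.] 520
tray:
[0.613  0.2133] [104.8  39.4] -0.7 0.055 [220. 163.] 405
from [0.6131 0.0164 0.1282] 0.5
-> (0.5816, -0.1216, 0.12, 10.2) turn -1.13 then shift [-2.77  6.51  0.41]
-> (0.5816, -0.1216, 0.0295, 10.2) turn -0.0 then shift [0.   0.   4.52]
from [ 0.5816 -0.1216  0.16  ] 10.2
-> (np.float64(0.611), np.float64(0.1472), 0.16, 0.8) turn 1.09 then shift [  1.66 -13.42   0.  ]
-> (np.float64(0.611), np.float64(0.1472), 0.0485, 0.8) turn -0.0 then shift [0.   0.   5.58]
```

Call:
play_rows(motion=[0, 0, 0, 0, 0, -0.565, 0, 0, 0, 0, 0, -0.565, -0.46, 1, 0, 0, 0, 0, -0.46, 1, 0, 0, 0, 0, -0.46, 1, 0, 0, 0, 0, -0.46, 1, 0, 0, 0, 0, -0.46, 1, 0, 0, 0, 0, -0.47, 1, 0, 0, 0, 0])

```text
time_s: 24.15
eef_pos: [0.5801, -0.1103, 0.1283]
orientation: [[0.984, 0.18, 0.0], [0.18, -0.984, 0.001], [0.0, -0.001, -1.0]]
ft_force: [-0.2, -1.4, 0.4]
grip_width: 0.678
grasp_force: 0.0
```

Call:
play_rows(motion=[0, 0.51, 0.4, 0, 0, 0, 0, 0, 0.9, 0, 0, 0, 0, 0, 0.9, 0, 0, 0, 0, 0, 0.9, 0, 0, 0, 0, 0, 0.9, 0, 0, 0, 0, 0, 0.9, 0, 0, 0, 0, 0, 0, 0, 0, 0, 0, 0, 0, 0, 0, 0])

```text
time_s: 24.95
eef_pos: [0.5822, -0.1201, 0.0299]
orientation: [[0.984, 0.18, -0.001], [0.18, -0.984, 0.001], [-0.001, -0.001, -1.0]]
ft_force: [0.6, 0.1, 0.4]
grip_width: 0.682
grasp_force: 0.0
```

Call:
play_rows(motion=[0, 0, 0, 0, 0, 0, 0, 0, 0, 0, 0, 0, 0, 0, 0, 0, 0, 0, 0, 0, 0, 0, 0, 0], grip=-0.05)

```text
time_s: 25.35
eef_pos: [0.5823, -0.1206, 0.0309]
orientation: [[0.984, 0.179, 0.001], [0.179, -0.984, 0.001], [0.001, -0.0, -1.0]]
ft_force: [0.2, 1.1, 1.3]
grip_width: 0.474
grasp_force: 0.9
```

Call:
play_rows(motion=[0, 0, 0, 0, 0, 0, 0, 0, 0, 0, 0, 0], grip=-0.066)

```text
time_s: 25.55
eef_pos: [0.5821, -0.1207, 0.0306]
orientation: [[0.984, 0.179, 0.0], [0.179, -0.984, 0.0], [0.001, -0.0, -1.0]]
ft_force: [0.1, 2.8, 2.6]
grip_width: 0.469
grasp_force: 2.6
```

Call:
play_rows(motion=[0, 0, 0, 0, 0, 0, 0, 0, 0, 0, 0, 0], grip=-0.0695)

```text
time_s: 25.75
eef_pos: [0.5821, -0.1207, 0.0306]
orientation: [[0.984, 0.179, 0.0], [0.179, -0.984, 0.0], [0.0, -0.0, -1.0]]
ft_force: [0.4, 3.6, 4.4]
grip_width: 0.465
grasp_force: 6.5
```

Call:
play_rows(motion=[0, 0, 0, 0, 0, 0, 0, 0, -0.5, 0, 0, 0, 0, 0, -1, 0, 0, 0, 0, 0, -1, 0, 0, 0, 0, 0, -1, 0, 0, 0, 0, 0, -1, 0, 0, 0, 0, 0, -1, 0, 0, 0, 0, 0, -1, 0, 0, 0], grip=-0.0705)

```text
time_s: 26.55
eef_pos: [0.5816, -0.1219, 0.1609]
orientation: [[0.984, 0.179, -0.001], [0.179, -0.984, -0.002], [-0.001, 0.001, -1.0]]
ft_force: [0.6, 0.5, -0.7]
grip_width: 0.468
grasp_force: 7.7
```

Call:
play_rows(motion=[0, 0, 0, 0, 0, 0.54, 0, 0, 0, 0, 0, 0.55, 0.06, -0.48, 0, 0, 0, 0, 0.117, -0.957, 0, 0, 0, 0, 0.117, -0.957, 0, 0, 0, 0, 0.117, -0.957, 0, 0, 0, 0, 0.117, -0.957, 0, 0, 0, 0, 0.117, -0.957, 0, 0, 0, 0])

```text
time_s: 27.35
eef_pos: [0.5929, -0.0145, 0.1599]
orientation: [[1.0, 0.019, -0.001], [0.019, -1.0, -0.001], [-0.001, 0.001, -1.0]]
ft_force: [0.9, -0.6, -1.4]
grip_width: 0.464
grasp_force: 7.7
```

Call:
play_rows(motion=[0.117, -0.957, 0, 0, 0, 0, 0.117, -0.957, 0, 0, 0, 0, 0.117, -0.957, 0, 0, 0, 0, 0.117, -0.957, 0, 0, 0, 0, 0.117, -0.957, 0, 0, 0, 0, 0.117, -0.957, 0, 0, 0, 0, 0.117, -0.957, 0, 0, 0, 0, 0.117, -0.957, 0, 0, 0, 0])

```text
time_s: 28.15
eef_pos: [0.609, 0.1389, 0.1598]
orientation: [[1.0, 0.019, -0.001], [0.019, -1.0, -0.001], [-0.001, 0.001, -1.0]]
ft_force: [-0.4, -0.3, -2.1]
grip_width: 0.47
grasp_force: 7.7
```

Call:
play_rows(motion=[0.06, -0.48, 0, 0, 0, 0, 0, 0, 0.7, 0, 0, 0, 0, 0, 0.9, 0, 0, 0, 0, 0, 0.9, 0, 0, 0, 0, 0, 0.9, 0, 0, 0, 0, 0, 0.6, 0, 0, 0, 0, 0, 0, 0, 0, 0, 0, 0, 0, 0, 0, 0])

```text
time_s: 28.95
eef_pos: [0.6106, 0.1474, 0.0804]
orientation: [[1.0, 0.017, 0.0], [0.017, -1.0, -0.0], [0.0, 0.0, -1.0]]
ft_force: [-0.4, -1.0, -0.4]
grip_width: 0.467
grasp_force: 7.7
```

```bash
python3 - <<'E'
from h import *
s=manip.observe();print(s['grasp_force'],s['grip_width'],s['ft_force'])
plan(slot(.143,0,.0485))
E
```

```text
7.714141337200999 0.46707774410207653 [-0.42975974 -1.01565972 -0.37217285]
from [0.6106 0.1474 0.0804] 0.98
-> (np.float64(0.611), np.float64(0.1472), 0.0485, 0.8) turn 0.02 then shift [0.02 0.01 1.6 ]
```

Call:
play_rows(motion=[0, 0, 0.5, 0, 0, 0, 0, 0, 0.5, 0, 0, 0, 0, 0, 0.4, 0, 0, 0, 0, 0, 0.1, 0, 0, 0, 0, 0, 0.05, 0, 0, 0, 0, 0, 0, 0, 0, 0])

```text
time_s: 29.55
eef_pos: [0.6104, 0.1475, 0.0492]
orientation: [[1.0, 0.017, 0.0], [0.017, -1.0, -0.0], [0.0, 0.0, -1.0]]
ft_force: [0.6, -0.2, -1.3]
grip_width: 0.47
grasp_force: 7.7
```

Call:
play_rows(motion=[0, 0, 0.05, 0, 0, 0, 0, 0, 0, 0, 0, 0])

```text
time_s: 29.75
eef_pos: [0.6108, 0.1476, 0.0487]
orientation: [[1.0, 0.017, 0.001], [0.017, -1.0, 0.0], [0.001, -0.0, -1.0]]
ft_force: [0.1, -0.7, -0.8]
grip_width: 0.464
grasp_force: 7.7
```

Call:
play_rows(motion=[0, 0, 0.04, 0, 0, 0, 0, 0, 0, 0, 0, 0])

```text
time_s: 29.95
eef_pos: [0.6109, 0.1476, 0.0486]
orientation: [[1.0, 0.017, 0.002], [0.017, -1.0, 0.0], [0.002, -0.0, -1.0]]
ft_force: [-1.3, -0.2, 4.1]
grip_width: 0.465
grasp_force: 7.7
```

Contact; release, retreat toward the table, look.

Call:
play_rows(motion=[0, 0, 0, 0, 0, 0, 0, 0, 0, 0, 0, 0, 0, 0, 0, 0, 0, 0], grip=0.05)

```text
time_s: 30.25
eef_pos: [0.6103, 0.1475, 0.0472]
orientation: [[1.0, 0.017, -0.0], [0.017, -1.0, -0.0], [-0.0, 0.0, -1.0]]
ft_force: [0.3, 0.1, 0.7]
grip_width: 0.523
grasp_force: 0.0
```

Call:
play_rows(motion=[0, 0, -0.5, 0, 0, 0, 0, 0, -1, 0, 0, 0, 0, 0, -1, 0, 0, 0, 0, 0, -1, 0, 0, 0, 0, 0, -0.5, 0, 0, 0, 0, 1, 0, 0, 0, 0, 0, 1, 0, 0, 0, 0, 0, 1, 0, 0, 0, 0])

```text
time_s: 31.05
eef_pos: [0.6111, 0.0871, 0.1276]
orientation: [[1.0, 0.017, -0.0], [0.017, -1.0, -0.0], [-0.0, 0.0, -1.0]]
ft_force: [0.8, -0.2, 0.2]
grip_width: 0.526
grasp_force: 0.0
```

Call:
play_rows(motion=[0, 1, 0, 0, 0, 0, 0, 1, 0, 0, 0, 0, 0, 1, 0, 0, 0, 0, 0, 1, 0, 0, 0, 0, 0, 1, 0, 0, 0, 0, 0, 1, 0, 0, 0, 0, 0, 1, 0, 0, 0, 0, 0, 0, 0, 0, 0, 0], grip=0.36)

```text
time_s: 31.85
eef_pos: [0.6137, -0.0546, 0.1273]
orientation: [[1.0, 0.014, -0.0], [0.014, -1.0, -0.001], [-0.0, 0.001, -1.0]]
ft_force: [0.2, -0.4, -0.0]
grip_width: 0.679
grasp_force: 0.0
```

```bash
python3 - <<'E'
from h import *
p,W=cores('top4')
for b in blobs(p,W,.026,.045,.50,.637,-.30,-.19): print('H',b['c'].round(4),b['size'].round(1),b['yaw'])
for b in blobs(p,W,.012,.045,.50,.625,-.30,-.19): print('H',b['c'].round(4),b['size'].round(1),b['yaw'])
plan((.584,-.258,.12,4.5),(.584,-.258,.0295,4.5))
plan(slot(.143,-.07,.16),start=(.575,-.259,.16,4.5))
E
```

```text
[ 0.6211 -0.2365] [196.2  85.3] 29.7 [373. 162.] 899
[ 0.593  -0.3789] [74.6 43.6] 22.5 [418. 170.] 373
[ 0.4508 -0.3831] [75.  44.2] -22.6 [421. 217.] 380
[ 0.3422 -0.4542] [77.3 43.6] -69.5 [446. 254.] 402
[ 0.3144 -0.1698] [105.   43.9] -67.4 [350. 263.] 524
tray:
[0.6133 0.2129] [105.2  38.9] 0.4 0.0547 [221. 164.] 453
[0.6096 0.144 ] [104.7  39.6] 0.3 0.0549 [244. 165.] 463
H [ 0.5837 -0.2592] [104.7  37. ] 3.7880173
H [ 0.5789 -0.2594] [95.  43.3] 4.459091
from [ 0.6136 -0.0531  0.1273] 0.85
-> (0.584, -0.258, 0.12, 4.5) turn -0.43 then shift [-2.28 10.1   0.37]
-> (0.584, -0.258, 0.0295, 4.5) turn -0.0 then shift [0.   0.   4.52]
from [ 0.575 -0.259  0.16 ] 4.5
-> (np.float64(0.612), np.float64(0.0772), 0.16, 0.8) turn 0.43 then shift [  2.08 -16.78   0.  ]
```

Call:
play_rows(motion=[0, 0, 0, 0, 0, -0.43, -0.21, 0.92, 0, 0, 0, 0, -0.21, 0.92, 0, 0, 0, 0, -0.21, 0.92, 0, 0, 0, 0, -0.21, 0.92, 0, 0, 0, 0, -0.21, 0.92, 0, 0, 0, 0, -0.21, 0.92, 0, 0, 0, 0, -0.21, 0.92, 0, 0, 0, 0])

```text
time_s: 32.7
eef_pos: [0.5948, -0.1833, 0.1275]
orientation: [[0.997, 0.082, 0.0], [0.082, -0.997, 0.0], [0.0, -0.0, -1.0]]
ft_force: [0.3, 0.1, -0.1]
grip_width: 0.681
grasp_force: 0.0
```

Call:
play_rows(motion=[-0.21, 0.92, 0, 0, 0, 0, -0.21, 0.92, 0, 0, 0, 0, -0.21, 0.92, 0, 0, 0, 0, -0.21, 0.94, 0, 0, 0, 0, 0, 0, 0.5, 0, 0, 0, 0, 0, 0.5, 0, 0, 0, 0, 0, 0, 0, 0, 0])

```text
time_s: 33.4
eef_pos: [0.5826, -0.2569, 0.105]
orientation: [[0.997, 0.081, -0.004], [0.081, -0.997, 0.003], [-0.004, -0.003, -1.0]]
ft_force: [0.7, -0.1, 0.4]
grip_width: 0.677
grasp_force: 0.0
```

```bash
python3 - <<'E'
from h import *
plan((.5835,-.2588,.0295,4.3))
E
```

```text
from [ 0.5826 -0.2569  0.105 ] 4.67
-> (0.5835, -0.2588, 0.0295, 4.3) turn 0.04 then shift [0.04 0.1  3.78]
```

Call:
play_rows(motion=[0, 0.05, 0.76, 0, 0, 0, 0, 0, 0.8, 0, 0, 0, 0, 0, 0.8, 0, 0, 0, 0, 0, 0.8, 0, 0, 0, 0, 0, 0.7, 0, 0, 0, 0, 0, 0, 0, 0, 0])

```text
time_s: 34.0
eef_pos: [0.5828, -0.2577, 0.028]
orientation: [[0.997, 0.082, -0.004], [0.082, -0.997, 0.002], [-0.004, -0.003, -1.0]]
ft_force: [0.1, -0.0, -0.7]
grip_width: 0.678
grasp_force: 0.0
```

Call:
play_rows(motion=[0, 0, 0, 0, 0, 0, 0, 0, 0, 0, 0, 0, 0, 0, 0, 0, 0, 0, 0, 0, 0, 0, 0, 0], grip=-0.05)

```text
time_s: 34.4
eef_pos: [0.5846, -0.2589, 0.0311]
orientation: [[0.997, 0.081, 0.001], [0.081, -0.997, 0.001], [0.001, -0.0, -1.0]]
ft_force: [0.5, 2.0, 2.4]
grip_width: 0.479
grasp_force: 1.1
```

Call:
play_rows(motion=[0, 0, 0, 0, 0, 0, 0, 0, 0, 0, 0, 0], grip=-0.066)

```text
time_s: 34.6
eef_pos: [0.5844, -0.259, 0.0308]
orientation: [[0.997, 0.081, 0.001], [0.081, -0.997, 0.0], [0.001, -0.0, -1.0]]
ft_force: [0.8, 2.6, 2.3]
grip_width: 0.467
grasp_force: 2.5
```

Call:
play_rows(motion=[0, 0, 0, 0, 0, 0, 0, 0, 0, 0, 0, 0], grip=-0.0695)

```text
time_s: 34.8
eef_pos: [0.5844, -0.259, 0.0307]
orientation: [[0.997, 0.081, 0.001], [0.081, -0.997, 0.0], [0.001, -0.0, -1.0]]
ft_force: [-0.2, 3.6, 4.8]
grip_width: 0.466
grasp_force: 6.5
```

Call:
play_rows(motion=[0, 0, 0, 0, 0, 0, 0, 0, 0, 0, 0, 0], grip=-0.0705)

```text
time_s: 35.0
eef_pos: [0.5844, -0.259, 0.0307]
orientation: [[0.997, 0.081, 0.0], [0.081, -0.997, 0.0], [0.001, -0.0, -1.0]]
ft_force: [1.0, 2.7, 5.9]
grip_width: 0.466
grasp_force: 7.6
```

Call:
play_rows(motion=[-0.12, 0, 0, 0, 0, 0, -0.13, 0, 0, 0, 0, 0, 0, 0, -0.4, 0, 0, 0, 0, 0, -0.9, 0, 0, 0, 0, 0, -1, 0, 0, 0, 0, 0, -1, 0, 0, 0, 0, 0, -1, 0, 0, 0, 0, 0, -1, 0, 0, 0])

```text
time_s: 35.8
eef_pos: [0.5777, -0.2601, 0.1363]
orientation: [[0.997, 0.081, -0.003], [0.081, -0.997, -0.0], [-0.003, -0.0, -1.0]]
ft_force: [0.5, 0.4, -2.4]
grip_width: 0.465
grasp_force: 7.6
```

Call:
play_rows(motion=[0, 0, -0.9, 0, 0, 0.2, 0, 0, -0.3, 0, 0, 0.23, 0.06, -0.49, 0, 0, 0, 0, 0.11, -0.987, 0, 0, 0, 0, 0.11, -0.987, 0, 0, 0, 0, 0.11, -0.987, 0, 0, 0, 0, 0.11, -0.987, 0, 0, 0, 0, 0.11, -0.987, 0, 0, 0, 0])

```text
time_s: 36.6
eef_pos: [0.5888, -0.148, 0.1593]
orientation: [[1.0, 0.019, -0.002], [0.019, -1.0, 0.001], [-0.002, -0.001, -1.0]]
ft_force: [0.0, -0.6, -1.1]
grip_width: 0.467
grasp_force: 7.6
```

Call:
play_rows(motion=[0.11, -0.987, 0, 0, 0, 0, 0.11, -0.987, 0, 0, 0, 0, 0.11, -0.987, 0, 0, 0, 0, 0.11, -0.987, 0, 0, 0, 0, 0.11, -0.987, 0, 0, 0, 0, 0.11, -0.987, 0, 0, 0, 0, 0.11, -0.987, 0, 0, 0, 0, 0.11, -0.987, 0, 0, 0, 0])

```text
time_s: 37.4
eef_pos: [0.6032, 0.01, 0.1594]
orientation: [[1.0, 0.019, -0.002], [0.019, -1.0, 0.0], [-0.002, -0.0, -1.0]]
ft_force: [0.5, -0.5, -0.6]
grip_width: 0.471
grasp_force: 7.6
```

Call:
play_rows(motion=[0.11, -0.987, 0, 0, 0, 0, 0.11, -0.987, 0, 0, 0, 0, 0.11, -0.987, 0, 0, 0, 0, 0.06, -0.49, 0, 0, 0, 0, 0, 0, 0, 0, 0, 0, 0, 0, 0, 0, 0, 0])

```text
time_s: 38.0
eef_pos: [0.6106, 0.0765, 0.1599]
orientation: [[1.0, 0.018, -0.001], [0.018, -1.0, -0.001], [-0.001, 0.001, -1.0]]
ft_force: [0.2, 0.0, -1.6]
grip_width: 0.465
grasp_force: 7.6
```

```bash
python3 - <<'E'
from h import *
s=manip.observe();print(s['grasp_force'],s['grip_width'],s['ft_force'])
plan(slot(.143,-.07,.0485))
cores('top5')
E
```

```text
7.648439956828952 0.4654854305097596 [ 0.17168399  0.02293831 -1.6085754 ]
from [0.6106 0.0765 0.1599] 1.03
-> (np.float64(0.612), np.float64(0.0772), 0.0485, 0.8) turn 0.03 then shift [ 0.07 -0.04  5.57]
[ 0.6774 -0.2211] [85.6 85.1] 89.5 [366. 148.] 395
[ 0.5929 -0.3789] [74.8 44.9] 22.9 [418. 170.] 372
[ 0.4509 -0.3828] [74.9 44.1] -23.2 [421. 217.] 385
[ 0.342  -0.4542] [76.7 44.2] -69.9 [446. 254.] 404
[ 0.3145 -0.1698] [104.9  43.7] -67.6 [350. 263.] 523
tray:
[0.6071 0.2131] [92.7 38.7] 0.8 0.0546 [220. 173.] 209
[0.5782 0.1487] [42.  29.5] -0.3 0.0553 [243. 176.] 143
```

Call:
play_rows(motion=[0, -0.04, 0.5, 0, 0, 0, 0, 0, 0.9, 0, 0, 0, 0, 0, 0.9, 0, 0, 0, 0, 0, 0.9, 0, 0, 0, 0, 0, 0.8, 0, 0, 0, 0, 0, 0.6, 0, 0, 0, 0, 0, 0.5, 0, 0, 0, 0, 0, 0.35, 0, 0, 0])

```text
time_s: 38.85
eef_pos: [0.611, 0.0767, 0.0503]
orientation: [[1.0, 0.016, -0.001], [0.016, -1.0, -0.0], [-0.001, 0.0, -1.0]]
ft_force: [-0.8, 0.1, -2.4]
grip_width: 0.467
grasp_force: 7.6
```

Call:
play_rows(motion=[0, 0, 0, 0, 0, 0, 0, 0, 0.05, 0, 0, 0, 0, 0, 0, 0, 0, 0])

```text
time_s: 39.15
eef_pos: [0.6117, 0.0771, 0.0508]
orientation: [[1.0, 0.017, 0.001], [0.017, -1.0, -0.0], [0.001, 0.0, -1.0]]
ft_force: [0.2, 0.4, -1.6]
grip_width: 0.461
grasp_force: 7.6
```

Call:
play_rows(motion=[0, 0, 0.04, 0, 0, 0, 0, 0, 0, 0, 0, 0])

```text
time_s: 39.35
eef_pos: [0.6114, 0.0772, 0.0498]
orientation: [[1.0, 0.017, 0.001], [0.017, -1.0, -0.0], [0.001, 0.0, -1.0]]
ft_force: [-0.2, -0.5, -1.6]
grip_width: 0.466
grasp_force: 7.6
```

Call:
play_rows(motion=[0, 0, 0.04, 0, 0, 0, 0, 0, 0, 0, 0, 0])

```text
time_s: 39.55
eef_pos: [0.6113, 0.0771, 0.0488]
orientation: [[1.0, 0.017, 0.0], [0.017, -1.0, -0.0], [0.0, 0.0, -1.0]]
ft_force: [-0.1, 0.1, -1.5]
grip_width: 0.469
grasp_force: 7.6
```

Call:
play_rows(motion=[0, 0, 0.04, 0, 0, 0, 0, 0, 0, 0, 0, 0])

```text
time_s: 39.75
eef_pos: [0.6115, 0.0771, 0.0487]
orientation: [[1.0, 0.017, 0.001], [0.017, -1.0, -0.0], [0.001, 0.0, -1.0]]
ft_force: [-1.8, -0.6, 5.2]
grip_width: 0.465
grasp_force: 7.7
```

Call:
play_rows(motion=[0, 0, 0.02, 0, 0, 0, 0, 0, 0, 0, 0, 0])

```text
time_s: 39.95
eef_pos: [0.6118, 0.0771, 0.0487]
orientation: [[1.0, 0.017, 0.002], [0.017, -1.0, -0.0], [0.002, 0.0, -1.0]]
ft_force: [-2.1, 0.5, 6.1]
grip_width: 0.466
grasp_force: 7.7
```

Call:
play_rows(motion=[0, 0, 0, 0, 0, 0, 0, 0, 0, 0, 0, 0, 0, 0, 0, 0, 0, 0], grip=0.05)

```text
time_s: 40.25
eef_pos: [0.6111, 0.0771, 0.0471]
orientation: [[1.0, 0.017, -0.0], [0.017, -1.0, -0.0], [-0.0, 0.0, -1.0]]
ft_force: [0.7, 0.5, -0.3]
grip_width: 0.526
grasp_force: 0.0
```

Call:
play_rows(motion=[0, 0, -0.5, 0, 0, 0, 0, 0, -1, 0, 0, 0, 0, 0, -1, 0, 0, 0, 0, 0, -1, 0, 0, 0, 0, 0, -0.7, 0, 0, 0, 0, 0, 0, 0, 0, -0.84, 0, 0, 0, 0, 0, -0.84, 0, 0, 0, 0, 0, -0.84])

```text
time_s: 41.05
eef_pos: [0.6114, 0.0771, 0.1323]
orientation: [[0.921, 0.389, 0.001], [0.389, -0.921, -0.0], [0.001, 0.001, -1.0]]
ft_force: [0.6, -0.1, -0.1]
grip_width: 0.526
grasp_force: 0.0
```

Call:
play_rows(motion=[-0.46, 0.98, 0, 0, 0, 0, -0.46, 0.98, 0, 0, 0, 0, -0.46, 0.98, 0, 0, 0, 0, -0.46, 0.98, 0, 0, 0, 0, -0.46, 0.98, 0, 0, 0, 0, -0.46, 0.98, 0, 0, 0, 0, -0.46, 0.98, 0, 0, 0, 0, -0.46, 0.98, 0, 0, 0, 0], grip=0.36)

```text
time_s: 41.85
eef_pos: [0.6036, -0.0969, 0.1321]
orientation: [[0.923, 0.385, 0.001], [0.385, -0.923, -0.0], [0.0, 0.0, -1.0]]
ft_force: [0.5, -0.1, -0.8]
grip_width: 0.678
grasp_force: 0.0
```

Call:
play_rows(motion=[-0.46, 0.98, 0, 0, 0, 0, -0.46, 0.98, 0, 0, 0, 0, -0.46, 0.98, 0, 0, 0, 0, -0.46, 0.98, 0, 0, 0, 0, -0.46, 0.98, 0, 0, 0, 0, -0.46, 0.98, 0, 0, 0, 0, 0, 0, 0, 0, 0, 0, 0, 0, 0, 0, 0, 0])

```text
time_s: 42.65
eef_pos: [0.5977, -0.2256, 0.1317]
orientation: [[0.924, 0.384, 0.0], [0.384, -0.923, 0.001], [0.0, -0.001, -1.0]]
ft_force: [0.1, 1.0, 0.4]
grip_width: 0.682
grasp_force: 0.0
```

```bash
python3 - <<'E'
from h import *
cores('top6')
c=(.593,-.3788)
plan((*c,.11,22.8),(*c,.0302,22.8))
plan(slot(.047,.07,.16),start=(*c,.16,22.8))
E
```

```text
[ 0.5775 -0.3863] [41.4 40.3] -67.8 [424. 177.] 105
[ 0.4506 -0.3829] [74.9 43.3] -22.1 [421. 217.] 376
[ 0.3421 -0.4543] [76.9 44.2] -68.4 [446. 254.] 401
tray:
[0.6142 0.2127] [102.8  39.2] 0.3 0.0549 [221. 164.] 458
[0.611  0.0743] [105.8  41.4] 1.9 0.0551 [268. 165.] 473
[0.6101 0.1438] [105.   39.4] -0.1 0.0551 [244. 165.] 460
from [ 0.5977 -0.225   0.1317] 22.61
-> (0.593, -0.3788, 0.11, 22.8) turn -0.02 then shift [-3.2   7.    1.08]
-> (0.593, -0.3788, 0.0302, 22.8) turn -0.0 then shift [0.   0.   3.99]
from [ 0.593  -0.3788  0.16  ] 22.8
-> (np.float64(0.514), np.float64(0.2158), 0.16, 0.8) turn 2.56 then shift [ -3.53 -29.78   0.  ]
```

Call:
play_rows(motion=[-0.457, 1, 0, 0, 0, 0, -0.457, 1, 0, 0, 0, 0, -0.457, 1, 0, 0, 0, 0, -0.457, 1, 0, 0, 0, 0, -0.457, 1, 0, 0, 0, 0, -0.457, 1, 0, 0, 0, 0, -0.457, 1, 0, 0, 0, 0, 0, 0, 0.17, 0, 0, 0])

```text
time_s: 43.5
eef_pos: [0.5926, -0.3837, 0.1281]
orientation: [[0.924, 0.382, 0.001], [0.382, -0.924, -0.002], [0.0, 0.003, -1.0]]
ft_force: [0.2, 0.4, 0.4]
grip_width: 0.68
grasp_force: 0.0
```

Call:
play_rows(motion=[0, 0, 0.9, 0, 0, 0, 0, 0, 0.9, 0, 0, 0, 0, 0, 0.9, 0, 0, 0, 0, 0, 0.9, 0, 0, 0, 0, 0, 0.8, 0, 0, 0, 0, 0, 0.5, 0, 0, 0, 0, 0, 0, 0, 0, 0, 0, 0, 0, 0, 0, 0])

```text
time_s: 44.3
eef_pos: [0.5929, -0.3796, 0.0303]
orientation: [[0.923, 0.385, 0.0], [0.385, -0.923, -0.0], [0.0, 0.0, -1.0]]
ft_force: [0.5, -0.4, 0.9]
grip_width: 0.681
grasp_force: 0.0
```

Call:
play_rows(motion=[0, 0, 0, 0, 0, 0, 0, 0, 0, 0, 0, 0, 0, 0, 0, 0, 0, 0, 0, 0, 0, 0, 0, 0], grip=-0.05)

```text
time_s: 44.7
eef_pos: [0.5926, -0.3792, 0.0305]
orientation: [[0.923, 0.384, 0.0], [0.384, -0.923, 0.0], [0.0, -0.0, -1.0]]
ft_force: [-1.4, 1.9, 1.0]
grip_width: 0.478
grasp_force: 0.6
```

Call:
play_rows(motion=[0, 0, 0, 0, 0, 0, 0, 0, 0, 0, 0, 0], grip=-0.066)

```text
time_s: 44.9
eef_pos: [0.5924, -0.3791, 0.0303]
orientation: [[0.923, 0.385, -0.0], [0.385, -0.923, 0.001], [-0.0, -0.001, -1.0]]
ft_force: [-1.0, 2.6, 3.0]
grip_width: 0.469
grasp_force: 2.5
```

Call:
play_rows(motion=[0, 0, 0, 0, 0, 0, 0, 0, 0, 0, 0, 0], grip=-0.0695)

```text
time_s: 45.1
eef_pos: [0.5924, -0.3791, 0.0303]
orientation: [[0.923, 0.385, -0.0], [0.385, -0.923, 0.001], [-0.0, -0.001, -1.0]]
ft_force: [-1.4, 3.9, 3.4]
grip_width: 0.463
grasp_force: 6.7
```

Call:
play_rows(motion=[0, 0, 0, 0, 0, 0, 0, 0, 0, 0, 0, 0], grip=-0.0705)

```text
time_s: 45.3
eef_pos: [0.5924, -0.3791, 0.0303]
orientation: [[0.923, 0.385, -0.0], [0.385, -0.923, 0.001], [-0.0, -0.001, -1.0]]
ft_force: [-1.5, 4.0, 5.5]
grip_width: 0.465
grasp_force: 7.8
```

Call:
play_rows(motion=[0, 0, -0.4, 0, 0, 0, 0, 0, -0.9, 0, 0, 0, 0, 0, -1, 0, 0, 0, 0, 0, -1, 0, 0, 0, 0, 0, -1, 0, 0, 0, 0, 0, -1, 0, 0, 0, 0, 0, -0.9, 0, 0, 0, 0, 0, -0.3, 0, 0, 0.36])

```text
time_s: 46.1
eef_pos: [0.594, -0.3816, 0.1627]
orientation: [[0.943, 0.333, 0.004], [0.333, -0.943, -0.005], [0.002, 0.006, -1.0]]
ft_force: [0.0, -0.5, -1.5]
grip_width: 0.469
grasp_force: 7.9
```

Call:
play_rows(motion=[0, 0, 0, 0, 0, 0.8, 0, 0, 0, 0, 0, 0.8, 0, 0, 0, 0, 0, 0.6, -0.06, -0.5, 0, 0, 0, 0, -0.117, -0.993, 0, 0, 0, 0, -0.117, -0.993, 0, 0, 0, 0, -0.117, -0.993, 0, 0, 0, 0, -0.117, -0.993, 0, 0, 0, 0])

```text
time_s: 46.9
eef_pos: [0.5809, -0.289, 0.1601]
orientation: [[1.0, 0.012, 0.0], [0.012, -1.0, -0.001], [0.0, 0.001, -1.0]]
ft_force: [-0.3, -0.1, -1.4]
grip_width: 0.467
grasp_force: 7.9
```

Call:
play_rows(motion=[-0.117, -0.993, 0, 0, 0, 0, -0.117, -0.993, 0, 0, 0, 0, -0.117, -0.993, 0, 0, 0, 0, -0.117, -0.993, 0, 0, 0, 0, -0.117, -0.993, 0, 0, 0, 0, -0.117, -0.993, 0, 0, 0, 0, -0.117, -0.993, 0, 0, 0, 0, -0.117, -0.993, 0, 0, 0, 0])

```text
time_s: 47.7
eef_pos: [0.5604, -0.1299, 0.1601]
orientation: [[1.0, 0.011, 0.0], [0.011, -1.0, -0.0], [0.0, 0.0, -1.0]]
ft_force: [-0.2, 0.6, -1.9]
grip_width: 0.465
grasp_force: 7.9
```

Call:
play_rows(motion=[-0.117, -0.993, 0, 0, 0, 0, -0.117, -0.993, 0, 0, 0, 0, -0.117, -0.993, 0, 0, 0, 0, -0.117, -0.993, 0, 0, 0, 0, -0.117, -0.993, 0, 0, 0, 0, -0.117, -0.993, 0, 0, 0, 0, -0.117, -0.993, 0, 0, 0, 0, -0.117, -0.993, 0, 0, 0, 0])

```text
time_s: 48.5
eef_pos: [0.5398, 0.0286, 0.1601]
orientation: [[1.0, 0.011, 0.0], [0.011, -1.0, -0.0], [0.0, 0.0, -1.0]]
ft_force: [0.3, -0.1, -1.1]
grip_width: 0.469
grasp_force: 7.9
```

Call:
play_rows(motion=[-0.117, -0.993, 0, 0, 0, 0, -0.117, -0.993, 0, 0, 0, 0, -0.117, -0.993, 0, 0, 0, 0, -0.117, -0.993, 0, 0, 0, 0, -0.117, -0.993, 0, 0, 0, 0, -0.117, -0.993, 0, 0, 0, 0, -0.117, -0.993, 0, 0, 0, 0, -0.117, -0.993, 0, 0, 0, 0])

```text
time_s: 49.3
eef_pos: [0.5191, 0.1872, 0.1601]
orientation: [[1.0, 0.011, 0.0], [0.011, -1.0, -0.0], [0.0, 0.0, -1.0]]
ft_force: [-0.4, 0.5, -1.1]
grip_width: 0.463
grasp_force: 7.9
```

Call:
play_rows(motion=[-0.117, -0.993, 0, 0, 0, 0, -0.06, -0.5, 0, 0, 0, 0, 0, 0, 0, 0, 0, 0, 0, 0, 0, 0, 0, 0])

```text
time_s: 49.7
eef_pos: [0.5157, 0.2153, 0.16]
orientation: [[1.0, 0.011, 0.0], [0.011, -1.0, -0.001], [0.0, 0.001, -1.0]]
ft_force: [0.1, 0.6, -2.2]
grip_width: 0.467
grasp_force: 7.9
```

```bash
python3 - <<'E'
from h import *
s=manip.observe();print(s['grasp_force'],s['grip_width'],s['ft_force'])
plan(slot(.047,.07,.0485))
cores('top7')
E
```

```text
7.868959852494299 0.46736618502499794 [ 0.1462181   0.61778598 -2.2203677 ]
from [0.5157 0.2153 0.16  ] 0.65
-> (np.float64(0.514), np.float64(0.2158), 0.0485, 0.8) turn -0.02 then shift [-0.09 -0.02  5.57]
[ 0.6768 -0.2211] [85.4 85. ] 89.6 [366. 148.] 398
[ 0.4508 -0.383 ] [75.5 43.6] -22.0 [421. 217.] 385
[ 0.3424 -0.4543] [76.6 43.9] -67.9 [446. 254.] 405
[ 0.3145 -0.1698] [104.8  43.6] -67.4 [350. 263.] 520
tray:
[0.6254 0.2107] [105.3  41.9] 3.4 0.0551 [222. 160.] 463
[0.6138 0.0748] [104.8  41. ] 1.6 0.0547 [268. 164.] 467
[0.6128 0.1439] [105.   39.2] 0.0 0.055 [244. 164.] 467
```

Call:
play_rows(motion=[0, 0, 0.5, 0, 0, 0, 0, 0, 0.9, 0, 0, 0, 0, 0, 0.9, 0, 0, 0, 0, 0, 0.9, 0, 0, 0, 0, 0, 0.8, 0, 0, 0, 0, 0, 0.6, 0, 0, 0, 0, 0, 0.5, 0, 0, 0, 0, 0, 0.35, 0, 0, 0])

```text
time_s: 50.55
eef_pos: [0.5158, 0.2152, 0.0501]
orientation: [[1.0, 0.01, -0.001], [0.01, -1.0, -0.0], [-0.001, 0.0, -1.0]]
ft_force: [0.4, -0.7, -0.7]
grip_width: 0.466
grasp_force: 7.9
```

Call:
play_rows(motion=[0, 0, 0, 0, 0, 0, 0, 0, 0.05, 0, 0, 0, 0, 0, 0, 0, 0, 0])

```text
time_s: 50.85
eef_pos: [0.5164, 0.2157, 0.0505]
orientation: [[1.0, 0.011, 0.001], [0.011, -1.0, 0.0], [0.001, -0.0, -1.0]]
ft_force: [-0.2, 0.6, -0.9]
grip_width: 0.465
grasp_force: 7.9
```

Call:
play_rows(motion=[0, 0, 0.04, 0, 0, 0, 0, 0, 0, 0, 0, 0])

```text
time_s: 51.05
eef_pos: [0.5161, 0.2157, 0.0496]
orientation: [[1.0, 0.011, 0.001], [0.011, -1.0, 0.0], [0.001, -0.0, -1.0]]
ft_force: [-0.3, -0.3, -1.6]
grip_width: 0.468
grasp_force: 7.9
```

Call:
play_rows(motion=[0, 0, 0.04, 0, 0, 0, 0, 0, 0, 0, 0, 0])

```text
time_s: 51.25
eef_pos: [0.5159, 0.2156, 0.0485]
orientation: [[1.0, 0.011, 0.0], [0.011, -1.0, -0.0], [0.0, 0.0, -1.0]]
ft_force: [0.1, 0.4, -0.5]
grip_width: 0.465
grasp_force: 7.9
```

Call:
play_rows(motion=[0, 0, 0.03, 0, 0, 0, 0, 0, 0, 0, 0, 0])

```text
time_s: 51.45
eef_pos: [0.5159, 0.2156, 0.0482]
orientation: [[1.0, 0.011, 0.0], [0.011, -1.0, -0.0], [0.0, 0.0, -1.0]]
ft_force: [-0.1, -0.4, 3.4]
grip_width: 0.465
grasp_force: 7.9
```

Call:
play_rows(motion=[0, 0, 0.02, 0, 0, 0, 0, 0, 0, 0, 0, 0])

```text
time_s: 51.65
eef_pos: [0.5162, 0.2156, 0.0482]
orientation: [[1.0, 0.011, 0.001], [0.011, -1.0, 0.0], [0.001, -0.0, -1.0]]
ft_force: [-0.6, -1.2, 6.0]
grip_width: 0.47
grasp_force: 7.9
```

Call:
play_rows(motion=[0, 0, 0, 0, 0, 0, 0, 0, 0, 0, 0, 0, 0, 0, 0, 0, 0, 0], grip=0.04)

```text
time_s: 51.95
eef_pos: [0.5159, 0.2156, 0.0472]
orientation: [[1.0, 0.011, -0.0], [0.011, -1.0, -0.0], [-0.0, 0.0, -1.0]]
ft_force: [-0.2, 0.5, -1.1]
grip_width: 0.521
grasp_force: 0.0
```

Call:
play_rows(motion=[0, 0, -0.5, 0, 0, 0, 0, 0, -1, 0, 0, 0, 0, 0, -1, 0, 0, 0, 0, 0, -1, 0, 0, 0, 0, 0, -0.7, 0, 0, 0, 0, 0, 0, 0, 0, 0.9, 0, 0, 0, 0, 0, 0.9, 0, 0, 0, 0, 0, 0.9])

```text
time_s: 52.75
eef_pos: [0.5161, 0.2156, 0.1323]
orientation: [[0.921, -0.389, 0.001], [-0.389, -0.921, 0.0], [0.001, -0.001, -1.0]]
ft_force: [0.5, -0.1, -0.1]
grip_width: 0.522
grasp_force: 0.0
```

Call:
play_rows(motion=[0.295, 0.995, 0, 0, 0, 0, 0.295, 0.995, 0, 0, 0, 0, 0.295, 0.995, 0, 0, 0, 0, 0.295, 0.995, 0, 0, 0, 0, 0.295, 0.995, 0, 0, 0, 0, 0.295, 0.995, 0, 0, 0, 0, 0.295, 0.995, 0, 0, 0, 0, 0.295, 0.995, 0, 0, 0, 0], grip=0.36)

```text
time_s: 53.55
eef_pos: [0.4984, 0.0497, 0.1321]
orientation: [[0.923, -0.384, 0.001], [-0.384, -0.923, -0.0], [0.001, -0.0, -1.0]]
ft_force: [0.3, 0.4, -0.4]
grip_width: 0.676
grasp_force: 0.0
```

Call:
play_rows(motion=[0.295, 0.995, 0, 0, 0, 0, 0.295, 0.995, 0, 0, 0, 0, 0.295, 0.995, 0, 0, 0, 0, 0.295, 0.995, 0, 0, 0, 0, 0.295, 0.995, 0, 0, 0, 0, 0.295, 0.995, 0, 0, 0, 0, 0.295, 0.995, 0, 0, 0, 0, 0, 0, 0, 0, 0, 0])

```text
time_s: 54.35
eef_pos: [0.4833, -0.096, 0.1321]
orientation: [[0.922, -0.386, 0.001], [-0.386, -0.922, -0.001], [0.002, 0.001, -1.0]]
ft_force: [-0.5, 0.1, 0.9]
grip_width: 0.682
grasp_force: 0.0
```

```bash
python3 - <<'E'
from h import *
p,W=cores('top8')
c=(.4508,-.383)
plan((*c,.0302,-22.7))
plan(slot(.05,-.07,.16),start=(*c,.16,-22.7))
print('tab',[ (b['c'],b['size']) for b in blobs(p,W,.065,.092,.42,.5,.05,.25,10)])
cv2.imwrite('pics/crop8.png',cv2.resize(p[90:290,160:460],(780,520),interpolation=cv2.INTER_CUBIC))
E
```

```text
[ 0.6769 -0.2219] [85.3 84.7] 88.3 [366. 148.] 396
[ 0.4509 -0.3832] [75.5 43.8] -22.5 [421. 217.] 386
[ 0.3415 -0.454 ] [75.5 45.1] -70.0 [446. 254.] 404
[ 0.317  -0.1762] [91. 43.] -68.2 [355. 262.] 372
tray:
[0.6255 0.2105] [104.7  41.6] 2.4 0.0549 [222. 160.] 460
[0.6136 0.0744] [104.8  40.8] 2.6 0.0552 [268. 164.] 459
[0.6128 0.144 ] [105.1  39.3] 0.2 0.055 [244. 164.] 459
[0.5175 0.2125] [74.7 39.5] 0.2 0.0551 [221. 196.] 346
from [ 0.4832 -0.0948  0.132 ] -22.71
-> (0.4508, -0.383, 0.0302, -22.7) turn -0.0 then shift [ 4.07 13.92  5.09]
from [ 0.4508 -0.383   0.16  ] -22.7
-> (np.float64(0.519), np.float64(0.0759), 0.16, 0.8) turn -2.73 then shift [  3.73 -22.9    0.  ]
tab [(array([0.46371997, 0.14312   ]), array([58.45371246,  8.53314686]))]
```

View pics/crop8.png

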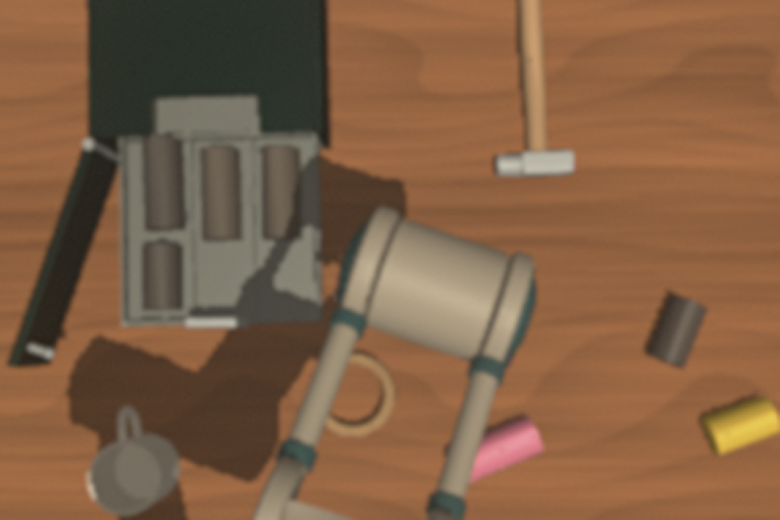

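Call:
play_rows(motion=[0.29, 0.994, 0, 0, 0, 0, 0.29, 0.994, 0, 0, 0, 0, 0.29, 0.994, 0, 0, 0, 0, 0.29, 0.994, 0, 0, 0, 0, 0.29, 0.994, 0, 0, 0, 0, 0.29, 0.994, 0, 0, 0, 0, 0.29, 0.994, 0, 0, 0, 0, 0.29, 0.994, 0, 0, 0, 0])

```text
time_s: 55.2
eef_pos: [0.4651, -0.2583, 0.1318]
orientation: [[0.924, -0.383, 0.0], [-0.383, -0.924, 0.001], [0.0, -0.001, -1.0]]
ft_force: [-0.3, -0.4, -0.6]
grip_width: 0.682
grasp_force: 0.0
```

Call:
play_rows(motion=[0.29, 0.994, 0, 0, 0, 0, 0.29, 0.994, 0, 0, 0, 0, 0.29, 0.994, 0, 0, 0, 0, 0.29, 0.994, 0, 0, 0, 0, 0.29, 0.994, 0, 0, 0, 0, 0.29, 0.994, 0, 0, 0, 0, 0, 0, 0.6, 0, 0, 0, 0, 0, 0, 0, 0, 0])

```text
time_s: 56.0
eef_pos: [0.4499, -0.3812, 0.1174]
orientation: [[0.923, -0.385, -0.003], [-0.385, -0.923, 0.004], [-0.004, -0.002, -1.0]]
ft_force: [-0.9, 0.7, -1.4]
grip_width: 0.681
grasp_force: 0.0
```

Call:
play_rows(motion=[0, 0, 0.9, 0, 0, 0, 0, 0, 0.9, 0, 0, 0, 0, 0, 0.9, 0, 0, 0, 0, 0, 0.9, 0, 0, 0, 0, 0, 0.5, 0, 0, 0, 0, 0, 0.37, 0, 0, 0, 0, 0, 0, 0, 0, 0, 0, 0, 0, 0, 0, 0])

```text
time_s: 56.8
eef_pos: [0.4514, -0.3823, 0.0305]
orientation: [[0.923, -0.384, 0.001], [-0.384, -0.923, -0.001], [0.001, 0.0, -1.0]]
ft_force: [0.2, 0.6, -0.3]
grip_width: 0.683
grasp_force: 0.0
```

Call:
play_rows(motion=[0, 0, 0, 0, 0, 0, 0, 0, 0, 0, 0, 0, 0, 0, 0, 0, 0, 0, 0, 0, 0, 0, 0, 0], grip=-0.05)

```text
time_s: 57.2
eef_pos: [0.4514, -0.3819, 0.0305]
orientation: [[0.923, -0.385, 0.001], [-0.385, -0.923, 0.0], [0.001, -0.001, -1.0]]
ft_force: [1.0, 2.0, 0.6]
grip_width: 0.477
grasp_force: 1.0
```

Call:
play_rows(motion=[0, 0, 0, 0, 0, 0, 0, 0, 0, 0, 0, 0], grip=-0.066)

```text
time_s: 57.4
eef_pos: [0.4513, -0.3819, 0.0303]
orientation: [[0.923, -0.384, 0.0], [-0.384, -0.923, 0.0], [0.0, -0.0, -1.0]]
ft_force: [1.8, 1.7, 2.3]
grip_width: 0.47
grasp_force: 2.5
```

Call:
play_rows(motion=[0, 0, 0, 0, 0, 0, 0, 0, 0, 0, 0, 0], grip=-0.0695)

```text
time_s: 57.6
eef_pos: [0.4513, -0.3819, 0.0303]
orientation: [[0.923, -0.384, 0.0], [-0.384, -0.923, 0.0], [0.0, -0.0, -1.0]]
ft_force: [1.9, 2.3, 5.9]
grip_width: 0.466
grasp_force: 6.6
```

Call:
play_rows(motion=[0, 0, 0, 0, 0, 0, 0, 0, 0, 0, 0, 0], grip=-0.0705)

```text
time_s: 57.8
eef_pos: [0.4513, -0.3819, 0.0303]
orientation: [[0.923, -0.384, 0.0], [-0.384, -0.923, 0.0], [0.0, -0.0, -1.0]]
ft_force: [1.6, 3.0, 4.1]
grip_width: 0.467
grasp_force: 7.8
```

Call:
play_rows(motion=[0, 0, -0.4, 0, 0, 0, 0, 0, -0.9, 0, 0, 0, 0, 0, -1, 0, 0, 0, 0, 0, -1, 0, 0, 0, 0, 0, -1, 0, 0, 0, 0, 0, -1, 0, 0, 0, 0, 0, -0.9, 0, 0, 0, 0, 0, -0.3, 0, 0, -0.4])

```text
time_s: 58.6
eef_pos: [0.4511, -0.3839, 0.1621]
orientation: [[0.945, -0.327, 0.001], [-0.327, -0.945, -0.004], [0.003, 0.004, -1.0]]
ft_force: [0.4, 0.6, -1.0]
grip_width: 0.465
grasp_force: 7.8
```

Call:
play_rows(motion=[0, 0, 0, 0, 0, -0.8, 0, 0, 0, 0, 0, -0.8, 0, 0, 0, 0, 0, -0.72, 0.08, -0.5, 0, 0, 0, 0, 0.152, -0.993, 0, 0, 0, 0, 0.152, -0.993, 0, 0, 0, 0, 0.152, -0.993, 0, 0, 0, 0, 0.152, -0.993, 0, 0, 0, 0])

```text
time_s: 59.4
eef_pos: [0.4636, -0.29, 0.1601]
orientation: [[1.0, 0.014, -0.0], [0.014, -1.0, 0.0], [-0.0, -0.0, -1.0]]
ft_force: [-0.2, -0.4, -1.3]
grip_width: 0.466
grasp_force: 7.8
```

Call:
play_rows(motion=[0.152, -0.993, 0, 0, 0, 0, 0.152, -0.993, 0, 0, 0, 0, 0.152, -0.993, 0, 0, 0, 0, 0.152, -0.993, 0, 0, 0, 0, 0.152, -0.993, 0, 0, 0, 0, 0.152, -0.993, 0, 0, 0, 0, 0.152, -0.993, 0, 0, 0, 0, 0.152, -0.993, 0, 0, 0, 0])

```text
time_s: 60.2
eef_pos: [0.4853, -0.1308, 0.1603]
orientation: [[1.0, 0.014, 0.0], [0.014, -1.0, -0.0], [0.0, 0.0, -1.0]]
ft_force: [1.0, 1.1, -2.1]
grip_width: 0.466
grasp_force: 7.8
```

Call:
play_rows(motion=[0.152, -0.993, 0, 0, 0, 0, 0.152, -0.993, 0, 0, 0, 0, 0.152, -0.993, 0, 0, 0, 0, 0.152, -0.993, 0, 0, 0, 0, 0.152, -0.993, 0, 0, 0, 0, 0.152, -0.993, 0, 0, 0, 0, 0.152, -0.993, 0, 0, 0, 0, 0.152, -0.993, 0, 0, 0, 0])

```text
time_s: 61.0
eef_pos: [0.5069, 0.0281, 0.1602]
orientation: [[1.0, 0.015, 0.0], [0.015, -1.0, -0.0], [0.0, 0.0, -1.0]]
ft_force: [0.3, -0.1, -1.5]
grip_width: 0.469
grasp_force: 7.8
```

Call:
play_rows(motion=[0.152, -0.993, 0, 0, 0, 0, 0.152, -0.993, 0, 0, 0, 0, 0.08, -0.5, 0, 0, 0, 0, 0, 0, 0, 0, 0, 0, 0, 0, 0, 0, 0, 0])

```text
time_s: 61.5
eef_pos: [0.5143, 0.0758, 0.1601]
orientation: [[1.0, 0.015, -0.0], [0.015, -1.0, -0.001], [-0.0, 0.001, -1.0]]
ft_force: [-0.7, -0.3, -1.4]
grip_width: 0.467
grasp_force: 7.8
```

```bash
python3 - <<'E'
from h import *
s=manip.observe();print(s['grasp_force'],s['grip_width'],s['ft_force'])
plan((.515,.0758,.0485,.8))
E
```

```text
7.849296033382416 0.46668508579024365 [-0.69200471 -0.28745175 -1.43573425]
from [0.5143 0.0758 0.1601] 0.85
-> (0.515, 0.0758, 0.0485, 0.8) turn 0.01 then shift [ 0.03 -0.    5.58]
```

Call:
play_rows(motion=[0, 0, 0.5, 0, 0, 0, 0, 0, 0.9, 0, 0, 0, 0, 0, 0.9, 0, 0, 0, 0, 0, 0.9, 0, 0, 0, 0, 0, 0.8, 0, 0, 0, 0, 0, 0.6, 0, 0, 0, 0, 0, 0.5, 0, 0, 0, 0, 0, 0.4, 0, 0, 0])

```text
time_s: 62.3
eef_pos: [0.5147, 0.0753, 0.0492]
orientation: [[1.0, 0.013, -0.0], [0.013, -1.0, -0.0], [-0.0, 0.0, -1.0]]
ft_force: [0.7, 0.8, -1.2]
grip_width: 0.467
grasp_force: 7.8
```

Call:
play_rows(motion=[0, 0, 0, 0, 0, 0, 0, 0, 0.05, 0, 0, 0, 0, 0, 0, 0, 0, 0])

```text
time_s: 62.6
eef_pos: [0.5152, 0.0757, 0.0495]
orientation: [[1.0, 0.014, 0.001], [0.014, -1.0, -0.0], [0.001, 0.0, -1.0]]
ft_force: [0.0, 0.1, -1.0]
grip_width: 0.466
grasp_force: 7.9
```

Call:
play_rows(motion=[0, 0, 0.04, 0, 0, 0, 0, 0, 0, 0, 0, 0])

```text
time_s: 62.8
eef_pos: [0.515, 0.0757, 0.0485]
orientation: [[1.0, 0.014, 0.001], [0.014, -1.0, -0.0], [0.001, 0.0, -1.0]]
ft_force: [0.7, -0.1, -1.7]
grip_width: 0.467
grasp_force: 7.9
```

Call:
play_rows(motion=[0, 0, 0.02, 0, 0, 0, 0, 0, 0, 0, 0, 0])

```text
time_s: 63.0
eef_pos: [0.515, 0.0757, 0.0483]
orientation: [[1.0, 0.014, 0.001], [0.014, -1.0, -0.0], [0.001, 0.0, -1.0]]
ft_force: [-1.0, -0.1, 1.7]
grip_width: 0.462
grasp_force: 7.9
```

Call:
play_rows(motion=[0, 0, 0.02, 0, 0, 0, 0, 0, 0, 0, 0, 0])

```text
time_s: 63.2
eef_pos: [0.5152, 0.0757, 0.0482]
orientation: [[1.0, 0.014, 0.001], [0.014, -1.0, -0.0], [0.001, 0.0, -1.0]]
ft_force: [-1.0, 0.9, 6.0]
grip_width: 0.467
grasp_force: 7.9
```

Call:
play_rows(motion=[0, 0, 0, 0, 0, 0, 0, 0, 0, 0, 0, 0, 0, 0, 0, 0, 0, 0], grip=0.04)

```text
time_s: 63.5
eef_pos: [0.5148, 0.0756, 0.0473]
orientation: [[1.0, 0.014, -0.0], [0.014, -1.0, -0.0], [-0.0, 0.0, -1.0]]
ft_force: [0.5, -0.1, -0.1]
grip_width: 0.52
grasp_force: 0.0
```

Call:
play_rows(motion=[0, 0, -0.5, 0, 0, 0, 0, 0, -1, 0, 0, 0, 0, 0, -1, 0, 0, 0, 0, 0, -1, 0, 0, 0, 0, 0, -1, 0, 0, 0, -0.5, -0.2, -0.5, 0, 0, 0, -1, -0.5, 0, 0, 0, 0, -1, -0.8, 0, 0, 0, 0])

```text
time_s: 64.3
eef_pos: [0.4632, 0.105, 0.1478]
orientation: [[1.0, 0.012, -0.0], [0.012, -1.0, -0.0], [-0.0, 0.0, -1.0]]
ft_force: [-0.6, 0.1, 0.6]
grip_width: 0.52
grasp_force: 0.0
```

Call:
play_rows(motion=[-1, -0.9, 0, 0, 0, 0, -1, -0.95, 0, 0, 0, 0, 0, 0, 0, 0, 0, 0, 0, 0, 0, 0, 0, 0], grip=-1)

```text
time_s: 64.7
eef_pos: [0.4235, 0.1416, 0.1476]
orientation: [[1.0, 0.015, 0.001], [0.015, -1.0, -0.0], [0.001, 0.0, -1.0]]
ft_force: [-0.4, 0.0, -0.4]
grip_width: 0.214
grasp_force: 0.0
```

```bash
python3 - <<'E'
from h import *
p,W=cores('top9')
plan((.425,.143,.075,.8))
print('tab',[ (b['c'],b['size']) for b in blobs(p,W,.065,.092,.42,.5,.05,.25,10)])
ps,_=snap('side','side9')
cv2.imwrite('pics/crop9.png',np.vstack([cv2.resize(p[100:220,180:320],(560,300)),cv2.resize(ps[150:350,130:400],(560,290))]))
E
```

```text
[ 0.6771 -0.2207] [85. 84.] -89.6 [366. 148.] 399
[ 0.342  -0.4543] [76.3 43.8] -69.3 [446. 254.] 398
[ 0.3144 -0.1697] [105.   43.6] -68.1 [350. 263.] 520
tray:
[0.6256 0.211 ] [105.1  41.2] 2.5 0.0548 [222. 160.] 461
[0.614  0.0744] [105.4  40. ] 2.3 0.0549 [268. 164.] 464
[0.6125 0.1439] [104.7  39.2] 0.2 0.0551 [244. 164.] 463
[0.5176 0.2123] [74.9 40.2] -0.3 0.0545 [221. 196.] 337
[0.5134 0.0723] [74.2 39.1] -0.0 0.0555 [268. 197.] 336
from [0.4242 0.1413 0.1476] 0.83
-> (0.425, 0.143, 0.075, 0.8) turn 0.0 then shift [ 0.04 -0.09  3.63]
tab [(array([0.46477191, 0.14306349]), array([58.55572128,  5.80554771]))]
```

View pics/crop9.png

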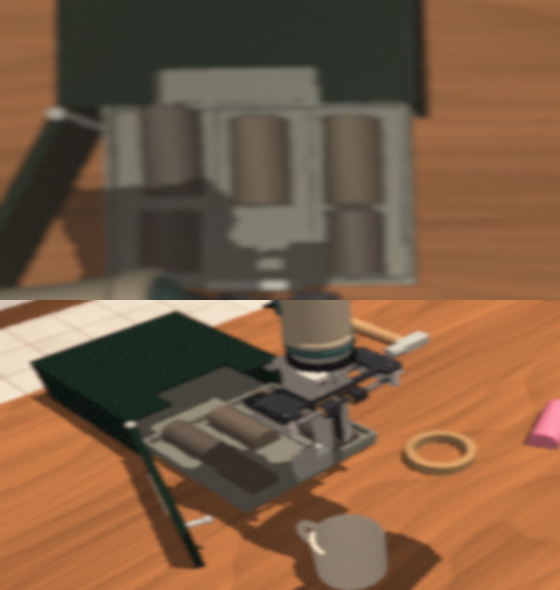

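Call:
play_rows(motion=[0, -0.1, 0.6, 0, 0, 0, 0, 0, 0.9, 0, 0, 0, 0, 0, 0.9, 0, 0, 0, 0, 0, 0.8, 0, 0, 0, 0, 0, 0.4, 0, 0, 0, 0.3, 0, 0, 0, 0, 0, 0.3, 0, 0, 0, 0, 0, 0.2, 0, 0, 0, 0, 0])

```text
time_s: 65.6
eef_pos: [0.4419, 0.1437, 0.0762]
orientation: [[1.0, 0.013, 0.003], [0.013, -1.0, 0.0], [0.003, -0.0, -1.0]]
ft_force: [0.3, -0.2, 0.3]
grip_width: 0.002
grasp_force: 0.0
```

Call:
play_rows(motion=[0.15, 0, 0, 0, 0, 0, 0.15, 0, 0, 0, 0, 0, 0.15, 0, 0, 0, 0, 0, 0.2, 0, 0, 0, 0, 0, 0.3, 0, 0, 0, 0, 0, 0.4, 0, 0, 0, 0, 0, 0.4, 0, 0, 0, 0, 0, 0.4, 0, 0, 0, 0, 0])

```text
time_s: 66.4
eef_pos: [0.4836, 0.1443, 0.0753]
orientation: [[1.0, 0.014, -0.0], [0.014, -1.0, 0.0], [-0.0, -0.0, -1.0]]
ft_force: [-2.0, 0.1, 0.3]
grip_width: 0.004
grasp_force: 0.9
```

Call:
play_rows(motion=[0.4, 0, 0, 0, 0, 0, 0.4, 0, 0, 0, 0, 0, 0.4, 0, 0, 0, 0, 0, 0.4, 0, 0, 0, 0, 0, 0.4, 0, 0, 0, 0, 0, 0.4, 0, 0, 0, 0, 0, 0.4, 0, 0, 0, 0, 0, 0.4, 0, 0, 0, 0, 0])

```text
time_s: 67.2
eef_pos: [0.5475, 0.1451, 0.0754]
orientation: [[1.0, 0.014, -0.0], [0.014, -1.0, -0.0], [-0.0, 0.0, -1.0]]
ft_force: [-1.9, 2.0, -1.1]
grip_width: 0.003
grasp_force: 0.9
```

Call:
play_rows(motion=[0.4, 0, 0, 0, 0, 0, 0.4, 0, 0, 0, 0, 0, 0.4, 0, 0, 0, 0, 0, 0.4, 0, 0, 0, 0, 0, 0.4, 0, 0, 0, 0, 0, 0.4, 0, 0, 0, 0, 0, 0.4, 0, 0, 0, 0, 0, 0.4, 0, 0, 0, 0, 0])

```text
time_s: 68.0
eef_pos: [0.6115, 0.146, 0.0754]
orientation: [[1.0, 0.014, -0.0], [0.014, -1.0, -0.0], [-0.0, 0.0, -1.0]]
ft_force: [-1.9, 2.8, -0.2]
grip_width: 0.003
grasp_force: 0.9
```

```bash
python3 - <<'E'
from h import *
p,d=snap('top','top10');W=world('top',d)
s=manip.observe();print(s['eef_pos'],s['ft_force'])
cv2.imwrite('pics/crop10.png',cv2.resize(p[60:230,170:320],(530,600)))
E
```

```text
[0.6135439  0.14581932 0.07558168] [1.39115942 0.90850143 0.58411533]
```

View pics/crop10.png

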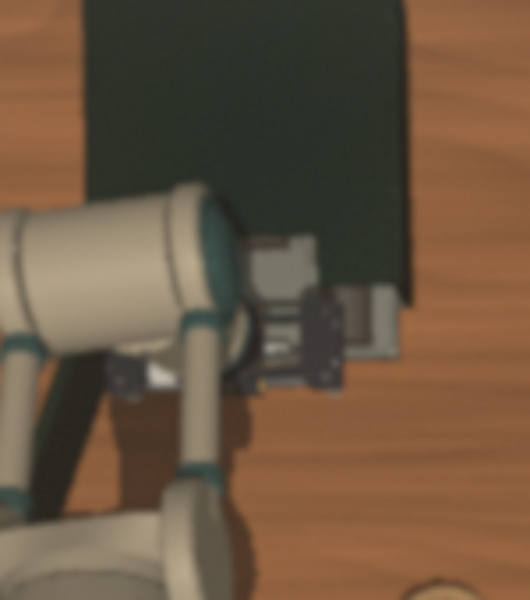

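Call:
play_rows(motion=[0.3, 0, 0, 0, 0, 0, 0.4, 0, 0, 0, 0, 0, 0.4, 0, 0, 0, 0, 0, 0.4, 0, 0, 0, 0, 0, 0.4, 0, 0, 0, 0, 0, 0.3, 0, 0, 0, 0, 0, 0.2, 0, 0, 0, 0, 0, 0.1, 0, 0, 0, 0, 0])

```text
time_s: 68.85
eef_pos: [0.6614, 0.1467, 0.0754]
orientation: [[1.0, 0.014, 0.0], [0.014, -1.0, -0.0], [0.0, 0.0, -1.0]]
ft_force: [-1.7, -1.7, 0.0]
grip_width: 0.008
grasp_force: 0.8
```

Call:
play_rows(motion=[0.1, 0, 0, 0, 0, 0, 0.1, 0, 0, 0, 0, 0, 0.1, 0, 0, 0, 0, 0, 0, 0, 0, 0, 0, 0])

```text
time_s: 69.25
eef_pos: [0.6673, 0.1468, 0.0754]
orientation: [[1.0, 0.014, 0.001], [0.014, -1.0, 0.0], [0.001, -0.0, -1.0]]
ft_force: [0.0, -0.3, -0.1]
grip_width: 0.007
grasp_force: 0.2
```

Call:
play_rows(motion=[0.1, 0, 0, 0, 0, 0, 0.1, 0, 0, 0, 0, 0, 0.1, 0, 0, 0, 0, 0, 0, 0, 0, 0, 0, 0])

```text
time_s: 69.65
eef_pos: [0.6735, 0.147, 0.0754]
orientation: [[1.0, 0.014, 0.001], [0.014, -1.0, 0.0], [0.001, -0.0, -1.0]]
ft_force: [-0.7, 0.2, -0.8]
grip_width: 0.005
grasp_force: 0.2
```

Call:
play_rows(motion=[0.05, 0, 0, 0, 0, 0, 0.05, 0, 0, 0, 0, 0, 0.05, 0, 0, 0, 0, 0])

```text
time_s: 69.95
eef_pos: [0.6741, 0.147, 0.0754]
orientation: [[1.0, 0.014, -0.004], [0.014, -1.0, -0.0], [-0.004, 0.0, -1.0]]
ft_force: [-7.1, 0.2, 4.6]
grip_width: 0.002
grasp_force: 3.3
```

Call:
play_rows(motion=[0.05, 0, 0, 0, 0, 0, 0.05, 0, 0, 0, 0, 0, 0.05, 0, 0, 0, 0, 0])

```text
time_s: 70.25
eef_pos: [0.6742, 0.1469, 0.0755]
orientation: [[1.0, 0.014, -0.01], [0.014, -1.0, -0.001], [-0.01, 0.0, -1.0]]
ft_force: [-11.6, 0.0, 8.2]
grip_width: 0.005
grasp_force: 6.0
```

Call:
play_rows(motion=[0.05, 0, 0, 0, 0, 0, 0.05, 0, 0, 0, 0, 0, 0, 0, 0, 0, 0, 0])

```text
time_s: 70.55
eef_pos: [0.6742, 0.1469, 0.0755]
orientation: [[1.0, 0.014, -0.014], [0.014, -1.0, -0.001], [-0.014, 0.001, -1.0]]
ft_force: [-12.4, -1.1, 10.0]
grip_width: 0.005
grasp_force: 7.1
```

Call:
play_rows(motion=[-0.4, 0, 0, 0, 0, 0, -0.6, 0, 0, 0, 0, 0, 0, 0, -0.8, 0, 0, 0, 0, 0, -1, 0, 0, 0, 0, 0, -1, 0, 0, 0, 0, 0, -1, 0, 0, 0, 0, 0.5, -1, 0, 0, 0, 0, 1, -1, 0, 0, 0])

```text
time_s: 71.35
eef_pos: [0.6616, 0.1177, 0.1923]
orientation: [[1.0, 0.016, 0.002], [0.016, -1.0, 0.001], [0.002, -0.001, -1.0]]
ft_force: [0.1, 0.0, 0.5]
grip_width: 0.009
grasp_force: 0.0
```

Call:
play_rows(motion=[-0.5, 1, 0, 0, 0, 0, -0.5, 1, 0, 0, 0, 0, -0.5, 1, 0, 0, 0, 0, -0.5, 1, 0, 0, 0, 0, -0.5, 1, 0, 0, 0, 0, -0.5, 1, 0, 0, 0, 0, -0.5, 1, 0, 0, 0, 0, 0, 0, 0, 0, 0, 0])

```text
time_s: 72.15
eef_pos: [0.5925, -0.0264, 0.1917]
orientation: [[1.0, 0.011, 0.001], [0.011, -1.0, -0.001], [0.001, 0.001, -1.0]]
ft_force: [-0.2, -1.1, -0.5]
grip_width: 0.008
grasp_force: 0.0
```

```bash
python3 - <<'E'
from h import *
np.set_printoptions(precision=4,suppress=True)
p,d=snap('top','top11');W=world('top',d)
m=(W[...,2]>.096)&(W[...,2]<.112)&(W[...,0]>.38)&(W[...,0]<.655)&(W[...,1]>.2)&(W[...,1]<.45)
q=W[m]
print('door top',cv2.minAreaRect(q[:,:2].astype(np.float32)*1000),len(q))
l=cv2.fitLine(q[:,:2].astype(np.float32),cv2.DIST_HUBER,0,.01,.01).ravel();print(l,'ang',np.degrees(np.arctan2(l[1],l[0])))
for x in(.45,.5,.55,.6): 
    k=q[abs(q[:,0]-x)<.004]; print(x,k[:,1].min(),k[:,1].max(),k[:,2].mean())
print('tab',[(b['c'],b['size'],b['z']) for b in blobs(p,W,.065,.092,.6,.72,.05,.25,8)])
s=manip.observe();print(s['eef_pos'],s['orientation'][0])
cv2.imwrite('pics/crop11.png',cv2.resize(p[40:250,150:330],(660,600)))
E
```

```text
door top ((537.0592041015625, 317.2084045410156), (14.438532829284668, 249.5699462890625), 70.98638916015625) 409
[ 0.9457 -0.325   0.534   0.3172] ang -18.964567
0.45 0.3403955014932893 0.35355412134936876 0.10071100515012782
0.5 0.3238013346604556 0.3361468335180042 0.10035092497086844
0.55 0.3061737647344698 0.31770165508476905 0.10098797298562143
0.6 0.2882482703000268 0.3016842743897456 0.09942381967829325
tab [(array([0.6864, 0.1583]), array([35.9029, 11.0775]), np.float64(0.0817576714182512))]
[ 0.5932 -0.0251  0.1917] [0.9999 0.0117 0.0017]
```

View pics/crop11.png

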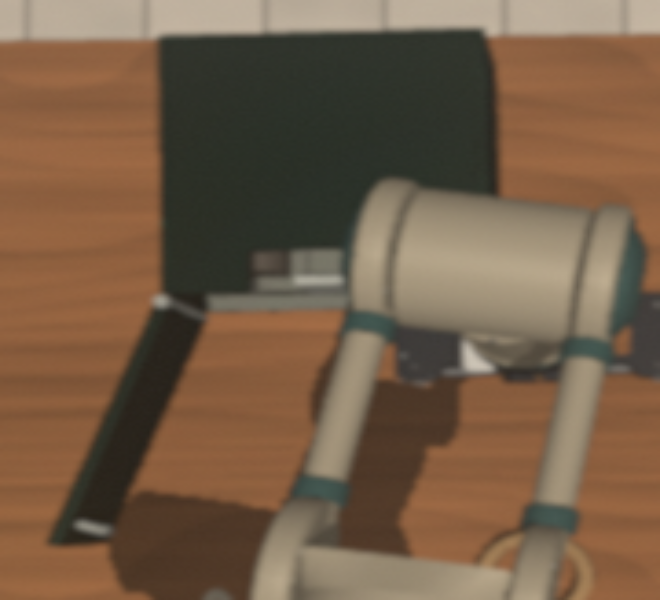

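Call:
play_rows(motion=[0, 0, 0, 0, 0, -1, 0, 0, 0, 0, 0, -1, 0, 0, 0, 0, 0, -1, 0, 0, 0, 0, 0, -1, 0, 0, 0, 0, 0, -1, 0, 0, 0, 0, 0, -1, 0, 0, 0, 0, 0, -1, 0, 0, 0, 0, 0, -1])

```text
time_s: 73.0
eef_pos: [0.5941, -0.023, 0.1915]
orientation: [[0.343, 0.939, 0.002], [0.939, -0.343, 0.0], [0.001, 0.001, -1.0]]
ft_force: [-0.3, 0.1, 0.0]
grip_width: 0.006
grasp_force: 0.0
```

Call:
play_rows(motion=[0, 0, 0, 0, 0, -0.18, 0.98, -0.68, 0, 0, 0, 0, 0.98, -0.68, 0, 0, 0, 0, 0.98, -0.68, 0, 0, 0, 0, 0.98, -0.68, 0, 0, 0, 0, 0.98, -0.68, 0, 0, 0, 0, 0.98, -0.68, 0, 0, 0, 0, 0.98, -0.68, 0, 0, 0, 0])

```text
time_s: 73.8
eef_pos: [0.5477, 0.1381, 0.1915]
orientation: [[0.326, 0.945, 0.001], [0.945, -0.326, 0.001], [0.001, 0.001, -1.0]]
ft_force: [0.5, 0.2, 0.3]
grip_width: 0.002
grasp_force: 0.0
```

Call:
play_rows(motion=[0.98, -0.68, 0, 0, 0, 0, 0.98, -0.68, 0, 0, 0, 0, 0.98, -0.68, 0, 0, 0, 0, 0.98, -0.68, 0, 0, 0, 0, 0.98, -0.68, 0, 0, 0, 0, 0.98, -0.68, 0, 0, 0, 0, 0.98, -0.68, 0, 0, 0, 0, 0.98, -0.68, 0, 0, 0, 0])

```text
time_s: 74.6
eef_pos: [0.4952, 0.3219, 0.1914]
orientation: [[0.326, 0.945, 0.001], [0.945, -0.326, 0.001], [0.001, 0.0, -1.0]]
ft_force: [0.5, -0.2, -0.2]
grip_width: 0.007
grasp_force: 0.0
```

Call:
play_rows(motion=[0.98, -0.68, 0, 0, 0, 0, 0.98, -0.68, 0, 0, 0, 0, 0, 0, 0, 0, 0, 0, 0, 0, 0, 0, 0, 0, 0, 0, 0, 0, 0, 0])

```text
time_s: 75.1
eef_pos: [0.4826, 0.3653, 0.1913]
orientation: [[0.325, 0.946, 0.0], [0.946, -0.325, -0.001], [-0.001, 0.0, -1.0]]
ft_force: [0.8, -0.3, 0.9]
grip_width: 0.005
grasp_force: 0.0
```

```bash
python3 - <<'E'
from h import *
plan((.4817,.368,.067,71))
E
```

```text
from [0.4826 0.3653 0.1913] 71.03
-> (0.4817, 0.368, 0.067, 71) turn 0.0 then shift [ 0.11 -0.09  6.22]
```

Call:
play_rows(motion=[0.12, 0, 0.7, 0, 0, 0, 0, 0, 1, 0, 0, 0, 0, 0, 1, 0, 0, 0, 0, 0, 1, 0, 0, 0, 0, 0, 1, 0, 0, 0, 0, 0, 1, 0, 0, 0, 0, 0, 0.5, 0, 0, 0, 0, 0, 0, 0, 0, 0])

```text
time_s: 75.9
eef_pos: [0.4823, 0.3669, 0.0653]
orientation: [[0.325, 0.946, -0.003], [0.946, -0.325, -0.002], [-0.003, -0.003, -1.0]]
ft_force: [-0.8, -0.2, -0.1]
grip_width: 0.003
grasp_force: 0.0
```

Call:
play_rows(motion=[-0.15, 0, 0, 0, 0, 0, -0.15, 0, 0, 0, 0, 0, -0.15, 0, 0, 0, 0, 0, -0.15, 0, 0, 0, 0, 0])

```text
time_s: 76.3
eef_pos: [0.4796, 0.3567, 0.0682]
orientation: [[0.324, 0.946, 0.001], [0.946, -0.324, 0.001], [0.001, 0.001, -1.0]]
ft_force: [-0.7, -0.2, 0.8]
grip_width: 0.004
grasp_force: 0.0
```

Call:
play_rows(motion=[-0.25, -0.02, 0, 0, 0, -0.17, -0.35, -0.02, 0, 0, 0, -0.23, -0.5, -0.03, 0, 0, 0, -0.33, -0.5, -0.03, 0, 0, 0, -0.33, -0.5, -0.03, 0, 0, 0, -0.33, -0.5, -0.03, 0, 0, 0, -0.33, -0.5, -0.03, 0, 0, 0, -0.33, -0.5, -0.03, 0, 0, 0, -0.33])

```text
time_s: 77.1
eef_pos: [0.4628, 0.2868, 0.068]
orientation: [[-0.029, 1.0, 0.001], [1.0, 0.029, 0.001], [0.001, 0.001, -1.0]]
ft_force: [0.2, -0.1, -0.1]
grip_width: 0.003
grasp_force: 0.2
```

```bash
cat >> h.py <<'E'
def doorrel():
    """TCP in the door-hinge polar frame"""
    s=manip.observe(); R=np.array(s['orientation']); th=np.degrees(np.arctan2(R[1,0],R[0,0]))
    v=np.array(s['eef_pos'])[:2]-np.array([.661,.2745]); t=np.radians(th)
    print('h',(v@[np.cos(t),np.sin(t)]).round(4),'r',(-v@[np.sin(t),-np.cos(t)]).round(4),'alpha deg',round(180.8-th%360,2),'F',np.round(s['ft_force'],1),'z',round(s['eef_pos'][2],3),'j',np.round(s['joint_positions'],0))
E
python3 -c "
from h import *
doorrel()"
```

```text
h 0.018 r 0.1978 alpha deg 89.13 F [ 0.2 -0.1 -0.1] z 0.068 j [ 24.  21. 103.   0.  55.  23.]
```

Call:
play_rows(motion=[-0.5, -0.03, 0, 0, 0, -0.33, -0.5, -0.03, 0, 0, 0, -0.33, -0.5, -0.03, 0, 0, 0, -0.33, -0.5, -0.03, 0, 0, 0, -0.33, -0.5, -0.03, 0, 0, 0, -0.33, -0.5, -0.03, 0, 0, 0, -0.33, -0.5, -0.03, 0, 0, 0, -0.33, -0.5, -0.03, 0, 0, 0, -0.33])

```text
time_s: 77.9
eef_pos: [0.474, 0.2079, 0.068]
orientation: [[-0.412, 0.911, 0.001], [0.911, 0.412, 0.001], [-0.0, 0.001, -1.0]]
ft_force: [0.6, 0.1, -0.1]
grip_width: 0.005
grasp_force: 0.2
```

Call:
play_rows(motion=[-0.5, -0.03, 0, 0, 0, -0.33, -0.5, -0.03, 0, 0, 0, -0.33, -0.5, -0.03, 0, 0, 0, -0.33, -0.5, -0.03, 0, 0, 0, -0.33, -0.5, -0.03, 0, 0, 0, -0.33, -0.5, -0.03, 0, 0, 0, -0.33, -0.5, -0.03, 0, 0, 0, -0.33, -0.5, -0.03, 0, 0, 0, -0.33])

```text
time_s: 78.7
eef_pos: [0.5146, 0.1394, 0.0679]
orientation: [[-0.732, 0.682, 0.001], [0.682, 0.732, 0.0], [-0.0, 0.001, -1.0]]
ft_force: [0.3, 1.0, 0.1]
grip_width: 0.005
grasp_force: 0.2
```

Call:
play_rows(motion=[-0.4, -0.03, 0, 0, 0, -0.27, -0.4, -0.03, 0, 0, 0, -0.27, -0.4, -0.03, 0, 0, 0, -0.27, -0.3, -0.02, 0, 0, 0, -0.2, -0.3, -0.02, 0, 0, 0, -0.2, -0.2, -0.01, 0, 0, 0, -0.13])

```text
time_s: 79.3
eef_pos: [0.5443, 0.1125, 0.0678]
orientation: [[-0.852, 0.523, 0.001], [0.523, 0.852, -0.0], [-0.001, 0.0, -1.0]]
ft_force: [-0.1, 0.5, -0.4]
grip_width: 0.003
grasp_force: 0.1
```

```bash
python3 -c "
from h import *
doorrel()
p,d=snap('top','top12');W=world('top',d)
cv2.imwrite('pics/crop12.png',cv2.resize(p[40:250,150:330],(660,600)))"
```

```text
h 0.0148 r 0.1991 alpha deg 32.32 F [-0.1  0.5 -0.4] z 0.068 j [  5.  22. 102.  -0.  56. -54.]
```

View pics/crop12.png

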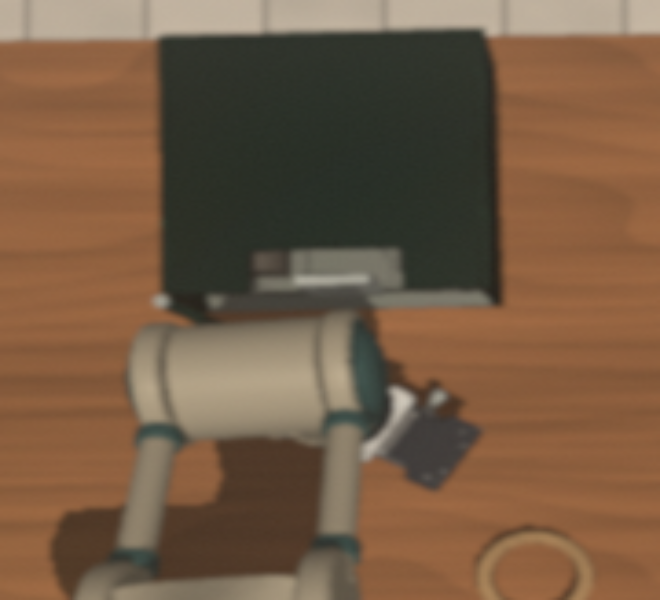

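Call:
play_rows(motion=[-0.3, -0.02, 0, 0, 0, -0.2, -0.3, -0.02, 0, 0, 0, -0.2, -0.3, -0.02, 0, 0, 0, -0.2, -0.3, -0.02, 0, 0, 0, -0.2, -0.3, -0.02, 0, 0, 0, -0.2, -0.3, -0.02, 0, 0, 0, -0.2, -0.3, -0.02, 0, 0, 0, -0.2, -0.3, -0.02, 0, 0, 0, -0.2])

```text
time_s: 80.15
eef_pos: [0.5857, 0.0894, 0.0676]
orientation: [[-0.952, 0.305, -0.0], [0.305, 0.952, 0.0], [0.0, 0.0, -1.0]]
ft_force: [-0.2, 1.5, -0.0]
grip_width: 0.005
grasp_force: 0.2
```

Call:
play_rows(motion=[-0.25, -0.02, 0, 0, 0, -0.17, -0.25, -0.02, 0, 0, 0, -0.17, -0.25, -0.02, 0, 0, 0, -0.17, -0.2, -0.01, 0, 0, 0, -0.13, -0.2, -0.01, 0, 0, 0, -0.13, -0.15, -0.01, 0, 0, 0, -0.1])

```text
time_s: 80.75
eef_pos: [0.6108, 0.0808, 0.0674]
orientation: [[-0.984, 0.178, 0.0], [0.178, 0.984, -0.0], [-0.0, -0.0, -1.0]]
ft_force: [-0.0, 0.0, 1.3]
grip_width: 0.003
grasp_force: 0.1
```

```bash
python3 -c "
from h import *
doorrel()
d=np.load('pics/top12.npy');W=world('top',d)
for u in (265,275,280):
  for v in range(136,150): print(u,v,W[v,u].round(3)) if u==265 or v in(142,143,144) else 0"
```

```text
h 0.0149 r 0.1996 alpha deg 11.06 F [-0.   0.   1.3] z 0.067 j [  1.  26.  94.  -0.  60. -79.]
265 136 [0.685 0.073 0.103]
265 137 [0.682 0.073 0.103]
265 138 [0.679 0.073 0.105]
265 139 [0.676 0.073 0.105]
265 140 [0.673 0.073 0.103]
265 141 [0.671 0.074 0.099]
265 142 [0.687 0.087 0.008]
265 143 [0.683 0.087 0.01 ]
265 144 [0.681 0.088 0.005]
265 145 [nan nan nan]
265 146 [0.675 0.088 0.006]
265 147 [0.672 0.088 0.005]
265 148 [ 0.67   0.089 -0.002]
265 149 [ 0.666  0.089 -0.001]
275 142 [0.687 0.057 0.004]
275 143 [0.683 0.057 0.009]
275 144 [0.681 0.057 0.005]
280 142 [0.686 0.041 0.007]
280 143 [0.684 0.042 0.005]
280 144 [0.681 0.042 0.004]
```

Call:
play_rows(motion=[-0.15, -0.01, 0, 0, 0, -0.1, -0.15, -0.01, 0, 0, 0, -0.1, -0.15, -0.01, 0, 0, 0, -0.1, -0.15, -0.01, 0, 0, 0, -0.1, -0.1, -0.01, 0, 0, 0, -0.07, -0.1, -0.01, 0, 0, 0, -0.07])

```text
time_s: 81.35
eef_pos: [0.6263, 0.0775, 0.0674]
orientation: [[-0.995, 0.098, -0.0], [0.098, 0.995, 0.0], [0.0, 0.0, -1.0]]
ft_force: [0.2, -0.3, -0.2]
grip_width: 0.007
grasp_force: 0.1
```

Call:
play_rows(motion=[-0.08, 0, 0, 0, 0, -0.05, -0.08, 0, 0, 0, 0, -0.05, -0.08, 0, 0, 0, 0, -0.05, -0.08, 0, 0, 0, 0, -0.05])

```text
time_s: 81.75
eef_pos: [0.6326, 0.0768, 0.0674]
orientation: [[-0.998, 0.069, 0.0], [0.069, 0.998, -0.0], [-0.0, -0.0, -1.0]]
ft_force: [-0.7, -0.8, 0.2]
grip_width: 0.004
grasp_force: 0.1
```

Call:
play_rows(motion=[-0.08, 0, 0, 0, 0, -0.05, -0.08, 0, 0, 0, 0, -0.05, -0.08, 0, 0, 0, 0, -0.05])

```text
time_s: 82.05
eef_pos: [0.6353, 0.0765, 0.0674]
orientation: [[-0.999, 0.046, -0.004], [0.046, 0.999, -0.0], [0.004, -0.0, -1.0]]
ft_force: [-6.3, -0.5, 5.2]
grip_width: 0.003
grasp_force: 3.6
```

```bash
python3 -c "
from h import *
doorrel()"
```

```text
h 0.0165 r 0.199 alpha deg 3.45 F [-6.3 -0.5  5.2] z 0.067 j [  1.  28.  91.  -0.  61. -87.]
```

Call:
play_rows(motion=[-0.05, 0, 0, 0, 0, -0.03, -0.05, 0, 0, 0, 0, -0.03])

```text
time_s: 82.25
eef_pos: [0.6353, 0.0764, 0.0674]
orientation: [[-0.999, 0.037, -0.008], [0.037, 0.999, -0.0], [0.008, -0.001, -1.0]]
ft_force: [-9.8, -0.9, 7.1]
grip_width: 0.004
grasp_force: 5.1
```

Call:
play_rows(motion=[-0.05, 0, 0, 0, 0, -0.03, -0.05, 0, 0, 0, 0, -0.03])

```text
time_s: 82.45
eef_pos: [0.6377, 0.0761, 0.0674]
orientation: [[-1.0, 0.028, -0.007], [0.028, 1.0, -0.001], [0.007, -0.001, -1.0]]
ft_force: [-5.5, -1.9, 4.0]
grip_width: 0.003
grasp_force: 3.1
```

Call:
play_rows(motion=[-0.05, 0, 0, 0, 0, -0.03, -0.05, 0, 0, 0, 0, -0.03])

```text
time_s: 82.65
eef_pos: [0.6426, 0.0758, 0.0674]
orientation: [[-1.0, 0.019, -0.001], [0.019, 1.0, -0.001], [0.001, -0.001, -1.0]]
ft_force: [-2.4, -0.6, 0.6]
grip_width: 0.004
grasp_force: 1.3
```

Call:
play_rows(motion=[-0.05, 0, 0, 0, 0, -0.03, -0.05, 0, 0, 0, 0, -0.03])

```text
time_s: 82.85
eef_pos: [0.6458, 0.0762, 0.0673]
orientation: [[-1.0, 0.01, 0.001], [0.01, 1.0, -0.0], [-0.001, -0.0, -1.0]]
ft_force: [-1.6, -0.7, -0.5]
grip_width: 0.004
grasp_force: 0.7
```

Call:
play_rows(motion=[-0.05, 0, 0, 0, 0, 0, -0.05, 0, 0, 0, 0, 0])

```text
time_s: 83.05
eef_pos: [0.6482, 0.0766, 0.0674]
orientation: [[-1.0, 0.011, 0.001], [0.011, 1.0, 0.0], [-0.001, 0.0, -1.0]]
ft_force: [0.4, -0.8, -1.3]
grip_width: 0.008
grasp_force: 0.2
```

Call:
play_rows(motion=[-0.05, 0, 0, 0, 0, 0, -0.05, 0, 0, 0, 0, 0])

```text
time_s: 83.25
eef_pos: [0.65, 0.0765, 0.0676]
orientation: [[-1.0, 0.011, 0.001], [0.011, 1.0, 0.0], [-0.001, 0.0, -1.0]]
ft_force: [-0.7, -0.5, -0.0]
grip_width: 0.002
grasp_force: 0.8
```

Call:
play_rows(motion=[-0.05, 0, 0, 0, 0, 0, -0.05, 0, 0, 0, 0, 0])

```text
time_s: 83.45
eef_pos: [0.65, 0.0765, 0.0675]
orientation: [[-1.0, 0.011, -0.003], [0.011, 1.0, 0.0], [0.003, 0.0, -1.0]]
ft_force: [-5.8, 0.0, 2.7]
grip_width: 0.002
grasp_force: 2.7
```

Door is seated (hard stop at x = 0.650). Back off (tool +x), rise, move aside and check.

Call:
play_rows(motion=[0.2, 0, 0, 0, 0, 0, 0.5, 0, 0, 0, 0, 0, 1, 0, 0, 0, 0, 0, 1, 0, 0, 0, 0, 0, 1, 0, 0, 0, 0, 0, 0, 0, -0.8, 0, 0, 0, 0, 0, -1, 0, 0, 0, 0, 0, -1, 0, 0, 0])

```text
time_s: 84.25
eef_pos: [0.5767, 0.077, 0.124]
orientation: [[-1.0, 0.011, 0.0], [0.011, 1.0, -0.0], [-0.0, -0.0, -1.0]]
ft_force: [0.2, -0.7, 0.3]
grip_width: 0.005
grasp_force: 0.0
```

Call:
play_rows(motion=[0, -0.5, -1, 0, 0, 0, 0, -1, -1, 0, 0, 0, 0.5, -1, -1, 0, 0, 0, 0.5, -1, 0, 0, 0, 0, 0.5, -1, 0, 0, 0, 0, 0.5, -1, 0, 0, 0, 0, 0.5, -1, 0, 0, 0, 0, 0, -1, 0, 0, 0, 0])

```text
time_s: 85.05
eef_pos: [0.5239, -0.0729, 0.1835]
orientation: [[-1.0, 0.011, -0.0], [0.011, 1.0, -0.0], [0.0, -0.0, -1.0]]
ft_force: [-0.0, 0.6, -0.6]
grip_width: 0.005
grasp_force: 0.0
```

Call:
play_rows(motion=[0, -1, 0, 0, 0, 0, 0, -1, 0, 0, 0, 0, 0, -0.5, 0, 0, 0, 0, 0, 0, 0, 0, 0, 0])

```text
time_s: 85.45
eef_pos: [0.525, -0.1233, 0.1834]
orientation: [[-1.0, 0.013, 0.0], [0.013, 1.0, -0.0], [-0.0, -0.0, -1.0]]
ft_force: [0.8, 0.9, -0.1]
grip_width: 0.002
grasp_force: 0.0
```

```bash
python3 -c "
from h import *
p,W=cores('top13')
m=(W[...,2]>.094)&(W[...,2]<.112)
for u in range(200,286,8):
  k=np.where(m[60:190,u])[0]+60; print(u,W[k[-1],u].round(4))
q,_=snap('side','side13')
cv2.imwrite('pics/crop13.png',np.hstack([cv2.resize(p[30:300,140:470],(400,327)),cv2.resize(q[100:370,100:430],(400,327))]))"
```

```text
[ 0.6708 -0.2329] [83.9 81.1] 63.0 [368. 147.] 347
[ 0.3423 -0.4542] [76.4 43.9] -68.2 [446. 254.] 401
[ 0.3251 -0.1959] [48.1 44.5] -68.9 [361. 260.] 192
[ 0.3039 -0.1232] [40.8 19.6] -9.4 [336. 267.] 64
tray:
[0.655  0.1495] [257.2   4.2] -88.9 0.0648 [243. 150.] 141
200 [0.6534 0.2598 0.0976]
208 [0.6556 0.2362 0.1   ]
216 [0.6564 0.2149 0.0947]
224 [0.6555 0.191  0.0984]
232 [0.6544 0.1671 0.103 ]
240 [0.6577 0.1452 0.0994]
248 [0.6574 0.1223 0.0999]
256 [0.6571 0.0995 0.1001]
264 [0.6578 0.0775 0.0953]
272 [0.6587 0.0534 0.1045]
280 [0.6593 0.0313 0.1002]
```

View pics/crop13.png

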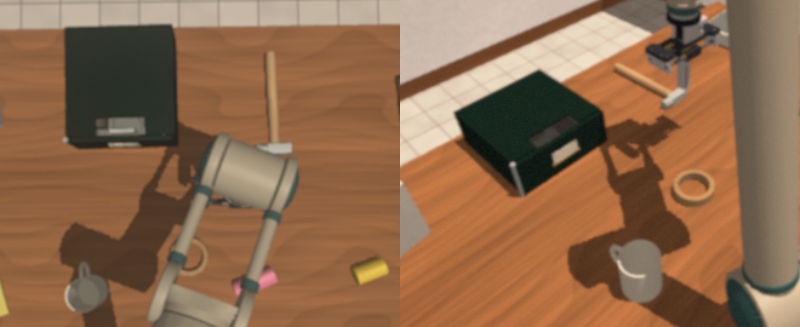

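The picture shows the door flush on the cabinet front (left crop, about (120,145)). The hammer, mug and tape are in place, and no grey cores remain on the table.

```bash
python3 -c "
from bench import manip
print(manip.job_done())"
```

```text
the job is handed in; nothing more can be done
None
```

The job is handed in: all five grey cores (three long, two short) lie flat in the tray's channels, gripped at no more than about 8 N, the tray is fully home and the door is shut on its catch; the hammer, mug, tape and the pink and yellow look-alikes were left alone.

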